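# Refit a wall light with new driver and light bars

## Robot

A 6-joint arm with a two-finger parallel gripper is mounted at the origin on the work surface. World frame = base frame: x ahead of the robot, y to its left, z up, the work surface at z = 0. Lengths are in m, angles in rad, forces in N, time in s.
With the tool pointing down it reaches from about 0.425 to 0.95 m from the base axis. Payload 3.5 kg.
Tool frame: the origin (TCP) lies on the centre line of the jaws, within the pads' length; the fingertips stand 19 mm ahead of it and the grasp point (between the pads) is the TCP; z points along the fingers, y is the line along which they close (so a half turn about z gives the same grasp; the last joint's range is limited). The gripper opens to 85 mm and grips with 20 to 120 N. Pads are 22 mm wide; open, the fingers measure 114 mm over their backs; the gripper's body (76 mm by 85 mm) begins 54 mm behind the grasp point. The pads swing forward as they close: fully open they stand 13 mm farther back than shut.
Start: joints at [1.038, 0.286, 1.577, -0, 1.279, -0.15], TCP at [0.252, 0.626, 0.25] pointing down, gripper open.
Joint ranges: [-2.77, 2.77], [-0.9, 2.22], [0.21, 2.48], [-1.53, 4.67], [0.24, 2.81], [-2.84, 2.84]. Speed limits (rad/s): [2.79, 2.79, 3.14, 3.14, 3.14, 3.14].

## Interface

Orientations are given as a unit quaternion [x, y, z, w].
In Python, from plant import ctrl, imaging gives the robot as it stands. The module is installed in compiled form; this text tells all that it offers.
- The arm moves only by the shell command python3 -m handwheel 'ROWS' [OPENING] [FORCE]. ROWS is JSON, one flat list of numbers, 6 for each row, row after row: the shift along the world's x, y, z in units of 150 mm (1.0 is 150 mm), then the turn, a rotation vector about the world's x, y, z in units of 90 degrees (1.0 is 90 degrees). In form: [tx, ty, tz, rx, ry, rz, tx, ty, tz, rx, ry, rz, ...]. A call has 1 to 5 rows; each row shifts and turns the commanded pose from where the row before left it; what a row does not reach is not made up. A row lasts 1/12 s, in which the tool goes at most 41.7 mm and 7.16 degrees, less where a joint would pass 70% of its speed; a pose out of reach is approached as far as the arm can. A call with a number of a shift or a turn outside -1 to 1 is refused whole. A call with a gripper value outside its range is refused whole. OPENING is the opening, from 0 (shut) to 1 (fully open), set as the call begins (- or left out, the last holds). The fingers move at their own pace and stop on an object; FORCE is the grip in N (left out, the last holds). Time passes only in rows, so rows that do not move let the fingers close. It gives the time, the measured TCP pose, the force, the opening and the grip force at its end, in the units of the state.
- ctrl.get_state(): the state, without advancing time (a new reading comes with each control period).
- imaging.read_camera(name): name is "scene" or "top" or "wrist"; returns (picture, depth): 400x640x3 uint8, blue, green, red; 400x640 float32, m along the optical axis (not along the pixel's ray), 0 where there is no reading.
- imaging.get_calibration(name): a dict with "fovy" (degrees; the focal length in pixels is half the picture's height over the tangent of half this angle, whatever the lens; pixels are square), "cx", "cy" (the principal point, pixels), "R" (3x3) and "t" (3): a world point X has camera coordinates R X + t. Camera axes: x right, y down, z forward; pixel columns grow to the right and rows downward; lengths in m; the calibration is good to about 2 mm. A picture is of the moment at which its call begins: read the wrist's pose just before it. get_calibration takes no time and is no camera call; for the wrist camera it gives the pose at the moment of the call.
- ctrl.sign_off(): hands the job in; it is judged then, once.
The state is a dict: "time": time; "qpos": joint angles; "dq": joint speeds; "joint_efforts": joint torques, N m; "eef_pos": TCP position; "tcp_rot": TCP orientation; "contact_force": force on the tool from outside, world axes, zero at the start; "wrist_torque": the same for the moment, N m; "opening": opening from 0.0 (shut) to 1.0 (fully open); "finger_force": force on a finger pad.
Only numpy, scipy, OpenCV 4.12 (cv2) and the standard library are available. Lean on these libraries where they do the work, as an engineer would, in place of code of your own. Each camera call takes 0.05 s, during which the arm holds its last target. There are 200 camera calls.

## Task

Refit the open wall-light housing: first clear out every old round LED puck into the cardboard scrap box. Then lay the new driver flat on the housing floor midway between the open cable spigot and the capped one, in line with them and with its terminal block towards the open spigot; lay the long light bar behind it (the side away from the robot) and the short one in front, flat, light side up, parallel to the driver, centred along its length and with an air gap of about 20 mm between the driver's side and the edge of the strip; and push the grey sleeve fully down onto the open spigot. Leave everything else on the table where it is.

Things in the scene. Friction and masses are not known exactly. Their poses are not given: they have to be found in the camera images.
- housing: Open black wall-light housing, fixed, lying on its back. Floor 230 (x) x 300 (y) mm, 4 mm thick, two diagonally facing corners cut off (45 mm at 45 degrees); walls 42 mm high, flaring out 10 mm. Origin: centre of its underside (floor's upper face at z = 0.004). y runs along its length, x towards its back wall, away from the robot (turned by less than 0.2 rad).
- inlet: Open cable spigot, fixed upright on the housing floor, on its lengthwise centre line 110 mm from the centre, at one end or the other (varies). Grey: collar 30 mm across, 6 mm high; above it a tube 16 mm across, its bevelled tip (last 4 mm) 32 mm above the housing floor. Origin: on its axis, at the housing floor; z up.
- blank: Blanked-off cable spigot, fixed at the other end of the housing: a plain grey cap 30 mm across, 38 mm high, no open tube. Origin: on its axis, at the housing floor.
- driver: New LED driver, a loose dark ribbed metal box 100 x 45 mm, 26 mm high, about 0.2 kg; a white terminal block (14 mm long, 32 wide, 16 high) stands out of one end only. Origin: centre of the underside of the 100 mm box; x along it towards the terminal block, z up.
- terminals (a point): Centre of the driver's terminal block, 57 mm from the driver's origin along its x, 8 mm above its underside.
- bar_long: Long light bar, loose: flat aluminium strip 180 x 54 mm, 4 mm thick, with a raised white diffuser along its middle, 12 mm wide, 164 mm long, its top 18 mm above the underside; about 0.17 kg. Take it by the diffuser. Origin: centre of the underside; x along it, z up.
- bar_short: Short light bar, loose: the same section (54 mm strip 4 mm thick, diffuser 12 mm wide up to 18 mm), 120 mm long, diffuser 104 mm; about 0.12 kg. Origin: centre of the underside; x along it, z up.
- sleeve: Grey plastic sleeve standing on the table: a tube 26 mm outside, 19 mm bore, 34 mm tall, the same at both ends. Seated on the open spigot it rests on the collar, its lower end 6 mm above the housing floor. Origin: centre of its lower end; z along its axis.
- scrap_box: Open cardboard scrap box, fixed, 130 (x) x 170 (y) mm outside, 70 mm high, 4 mm walls. Origin: centre of its underside, z up.
- puck1: Old round LED puck lying loose on the housing floor: aluminium disc 48 mm across, 22 mm high, 70 g. Three to five of puck1 to puck5 are there; an absent one reads None. Origin: centre of its underside; z up.
- puck2: Old round LED puck lying loose on the housing floor: aluminium disc 48 mm across, 22 mm high, 70 g. Three to five of puck1 to puck5 are there; an absent one reads None. Origin: centre of its underside; z up.
- puck3: Old round LED puck lying loose on the housing floor: aluminium disc 48 mm across, 22 mm high, 70 g. Three to five of puck1 to puck5 are there; an absent one reads None. Origin: centre of its underside; z up.
- puck4: Old round LED puck lying loose on the housing floor: aluminium disc 48 mm across, 22 mm high, 70 g. Three to five of puck1 to puck5 are there; an absent one reads None. Origin: centre of its underside; z up.
- puck5: Old round LED puck lying loose on the housing floor: aluminium disc 48 mm across, 22 mm high, 70 g. Three to five of puck1 to puck5 are there; an absent one reads None. Origin: centre of its underside; z up.
- mug: Bystander: white mug, 82 mm across, 95 mm high; origin under its centre.
- jar: Bystander: small glass jar with steel lid, 60 mm across, 75 mm high; origin under its centre.
- tape: Bystander: roll of black tape lying flat, 64 mm across, 20 mm high; origin under its centre.
- screwdriver: Bystander: screwdriver, 200 mm long, lying down.
- pliers: Bystander: combination pliers, about 160 mm long, 14 mm high, lying down.
- meter: Bystander: grey multimeter 75 x 145 mm, 32 mm high (knob to 41 mm), lying on its back; origin under its centre.
Not all that is in view belongs to the job. Leave any orange or pink look-alike of the inlet alone.

How it is judged:
By the outcome, as a careful person would: the job done as asked, in the order asked, and still so for the second after the job is handed in, with the robot touching nothing.
Of puck1, puck2, puck3, puck4, puck5 only 3 to 5 are there at a start; the rules pass over those that are not, and their reading is None.
At some moment in a run one of driver, bar_long, bar_short, puck1, puck2, puck3, puck4, puck5 may be knocked a few centimetres aside while the robot is not near it.
It also fails if it takes over 210 s, if anything falls off the work surface, if the arm or the gripper's body presses on something with over 40 N, if the wrist force passes 120 N, or if a joint passes its speed limit or range.

## Working session

There is one attempt and no reset: what is moved stays moved. The work goes in short steps, Python scripts to look and compute and a shell command to move; the robot and the scene stay as the last step left them, time stands still between calls to the robot, and variables do not carry over. Pictures are saved under pics/ and viewed, at most 14 in all, crops included, and the job is handed in when it is done.

```bash
mkdir -p pics; cat > h.py <<'E'
import numpy as np, cv2
from plant import ctrl, imaging
def cam(n):
    c=imaging.get_calibration(n); im,d=imaging.read_camera(n)
    return im,d,c
def K(c): 
    f=200/np.tan(np.radians(c["fovy"])/2); return f
def cloud(d,c):
    f=K(c); v,u=np.mgrid[0:400,0:640]
    P=np.stack([(u-c["cx"])/f*d,(v-c["cy"])/f*d,d],-1)
    return (P-np.array(c["t"]))@np.array(c["R"])
def onplane(px,z,c):
    f=K(c);R=np.array(c["R"]);t=np.array(c["t"]);px=np.atleast_2d(np.asarray(px,float))
    r=np.c_[(px[:,0]-c["cx"])/f,(px[:,1]-c["cy"])/f,np.ones(len(px))]@R
    o=-R.T@t; return o+r*((z-o[2])/r[:,2])[:,None]
def proj(X,c):
    p=np.atleast_2d(X)@np.array(c["R"]).T+np.array(c["t"]);f=K(c)
    return np.c_[p[:,0]/p[:,2]*f+c["cx"],p[:,1]/p[:,2]*f+c["cy"]]
E
python3 - <<'E'
from h import *
for n in ("top","scene","wrist"):
    im,d,c=cam(n); cv2.imwrite(f"pics/{n}0.png",im); np.savez(f"{n}0.npz",im=im,d=d,**c)
    print(n,c["fovy"],c["cx"],c["cy"],np.round(-np.array(c["R"]).T@c["t"],3),np.round(c["R"],3).tolist(), (d>0).mean())
print(ctrl.get_state())
E
```

```text
top 55.982381102949155 318.9541526952404 194.7632891956255 [ 0.332 -0.023  0.909] [[-0.028, -1.0, 0.002], [-0.973, 0.027, -0.231], [0.23, -0.009, -0.973]] 0.99615234375
scene 50.640096446507776 320.4918967996553 198.30396641598648 [ 1.296 -0.059  0.676] [[0.035, 0.999, 0.02], [0.651, -0.007, -0.759], [-0.758, 0.039, -0.651]] 0.99620703125
wrist 68.4134203922632 321.14399631326205 204.45127773696376 [0.176 0.657 0.373] [[0.373, 0.928, -0.002], [0.878, -0.353, 0.323], [0.299, -0.123, -0.946]] 0.99590625
{'time': 0.15, 'qpos': array([ 1.03799228e+00,  2.87039109e-01,  1.57781860e+00, -2.94933340e-05,
        1.27859644e+00, -1.50012435e-01]), 'dq': array([-0.00085789, -0.00284167, -0.00437567, -0.00196472, -0.00047734,
       -0.00146131]), 'joint_efforts': array([ 9.23589905e-04, -4.06601787e+01, -2.93142164e+01, -1.76924868e-04,
        3.93885755e-03,  3.40561499e-06]), 'eef_pos': array([0.251867  , 0.62574623, 0.24922557]), 'tcp_rot': array([ 1.90225131e-01,  9.81740054e-01, -8.81757503e-04, -2.98325594e-04]), 'contact_force': array([-0.63419107,  0.03277242, -0.13888837]), 'wrist_torque': array([-0.05270753,  0.01868676,  0.06046608]), 'finger_force': 0.0, 'opening': 0.9985624073789366}
```

View pics/top0.png

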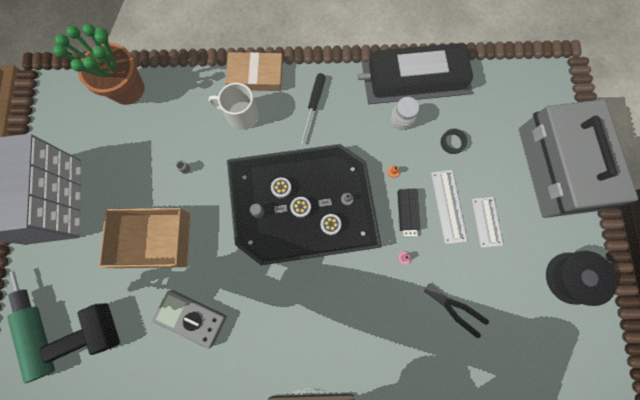

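View pics/scene0.png

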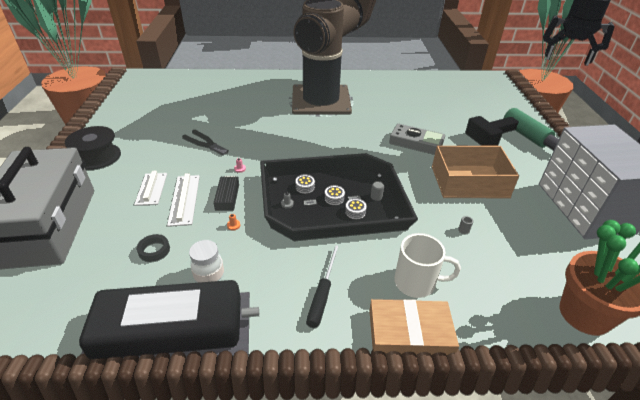

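```bash
cat > m.py <<'E'
from h import *
def comps(mask,P,amin=15):
    n,l,s,ce=cv2.connectedComponentsWithStats(mask.astype(np.uint8)); out=[]
    for i in range(1,n):
        if s[i,4]>=amin: out.append((s[i,4],ce[i],l==i))
    return out
def rect(m,c,z):
    cs,_=cv2.findContours(m.astype(np.uint8),0,1); k=max(cs,key=len)[:,0]
    X=onplane(k,z,c)[:,:2]; r=cv2.minAreaRect((X*1000).astype(np.float32)); return np.round(r[0],1),np.round(r[1],1),round(r[2],1)
E
cat > meas.py <<'E'
from m import *
for n in ("top","scene"):
    z=np.load(n+"0.npz"); im=z["im"];d=z["d"];c={k:z[k] for k in("fovy","cx","cy","R","t")}
    P=cloud(d,c); hsv=cv2.cvtColor(im,cv2.COLOR_BGR2HSV); Z=P[...,2]
    print(n,"table z", np.percentile(Z[(d>0)&(abs(P[...,0]-.45)<.3)&(abs(P[...,1])<.45)],[10,30,50]))
    inh=(P[...,0]>.38)&(P[...,0]<.68)&(abs(P[...,1]-.02)<.2)
    print("white/bright in housing")
    for a,ce,m in comps(inh&(hsv[...,2]>110)&(hsv[...,1]<70)&(Z>0.008),P): print(a,ce.round(1),P[m].mean(0).round(3),Z[m].max().round(3),rect(m,c,np.percentile(Z[m],80)))
    print("tall objects outside")
    x,y=P[...,0],P[...,1]
    for a,ce,m in comps((Z>0.0025)&(x>.3)&(x<.75)&(y>-.45)&(y<.45)&~inh&(d>0),P,40): 
        print(a,ce.round(1),P[m].mean(0).round(3),np.percentile(Z[m],[50,90,99]).round(3),rect(m,c,np.percentile(Z[m],90)))
    print("white bars")
    for a,ce,m in comps((hsv[...,2]>140)&(hsv[...,1]<40)&(y<-.1)&(y>-.4)&(x>.35)&(x<.6),P): print(a,ce.round(1),P[m].mean(0).round(3),np.percentile(Z[m],[50,95]).round(3),rect(m,c,.004),rect(m,c,.018))
E
python3 meas.py
python3 - <<'E'
import cv2
im=cv2.imread('pics/top0.png')[130:280,150:520]; cv2.imwrite('pics/c1.png',cv2.resize(im,None,fx=2.16,fy=2.16,interpolation=2))
E
```

```text
top table z [-0.00173041 -0.00031773  0.00085125]
white/bright in housing
188 [280.1 187.4] [0.563 0.063 0.025] 0.03 (array([563.6,  62.3]), array([49.3, 46.4]), 25.6)
56 [345.1 199.4] [ 0.53  -0.094  0.016] 0.038 (array([527.1, -93.9]), array([27.3, 20.7]), 42.1)
189 [299.5 206.7] [0.514 0.017 0.025] 0.031 (array([513.8,  16.4]), array([45.5, 46.4]), 88.7)
93 [255.2 208.8] [0.508 0.12  0.042] 0.047 (array([507.4, 119.9]), array([24. , 23.4]), 0.4)
186 [329.5 224.1] [ 0.47  -0.054  0.025] 0.03 (array([469.6, -55. ]), array([46.9, 47.2]), 43.2)
tall objects outside
562 [403.6 115.6] [ 0.728 -0.244  0.054] [0.057 0.076 0.078] (array([ 720.9, -237.5]), array([56.9, 81.8]), 68.2)
523 [240.4 117.8] [0.733 0.156 0.055] [0.057 0.094 0.097] (array([723.6, 153.5]), array([78.3, 70. ]), 18.7)
74 [304.3 130.4] [0.714 0.002 0.014] [0.015 0.018 0.019] (array([714.1,   3.2]), array([13.6, 73.7]), 76.6)
395 [453.3 140.5] [ 0.675 -0.374  0.016] [0.019 0.021 0.023] (array([ 674.5, -371.2]), array([66.8, 71.2]), 42.4)
150 [182.  166.3] [0.624 0.304 0.021] [0.023 0.035 0.037] (array([621.4, 297.5]), ar
[... 2536 characters left out ...]
024 0.033 0.035] (array([640.3, 296.1]), array([25.1, 59.6]), 62.3)
596 [152.8 247.7] [ 0.682 -0.375  0.015] [0.018 0.021 0.023] (array([ 685.8, -371.5]), array([78.4, 63.9]), 36.0)
838 [420.1 247.9] [0.735 0.17  0.063] [0.065 0.093 0.096] (array([759.5, 156. ]), array([62.6, 77.3]), 63.6)
351 [206.6 249.3] [ 0.737 -0.246  0.069] [0.075 0.077 0.078] (array([ 756.4, -230.2]), array([99.6, 45.5]), 52.8)
84 [332.5 258. ] [ 0.716 -0.     0.015] [0.015 0.017 0.019] (array([7.173e+02, 2.000e-01]), array([ 9.7, 73.6]), 75.8)
white bars
4143 [201.3 192.9] [ 0.484 -0.31   0.002] [0.001 0.017] (array([ 481.2, -285.5]), array([226.2, 249.6]), 89.6) (array([ 498.2, -280.8]), array([221.5, 244.4]), 89.6)
```

View pics/c1.png

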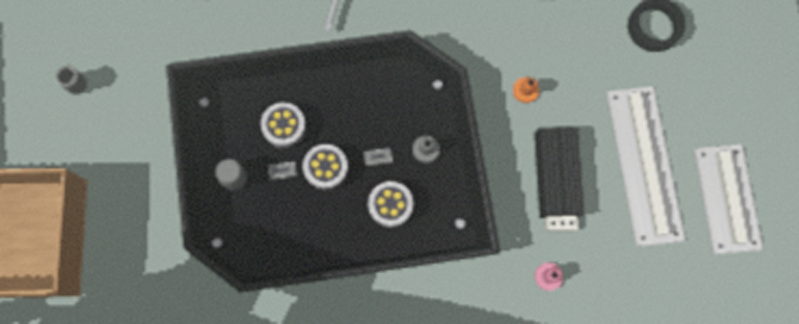

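```bash
cat > go.py <<'E'
import sys
from h import *
from scipy.spatial.transform import Rotation as Ro
s=ctrl.get_state(); p=s["eef_pos"]; R=Ro.from_quat(s["tcp_rot"]).as_matrix()
psi=np.degrees(np.arctan2(R[1,1],R[0,1]))
print("t %.2f p %s psi %.1f tilt %s F %s open %.2f ff %.1f q6 %.2f"%(s["time"],p.round(4),psi,R[:2,2].round(4),s["contact_force"].round(1),s["opening"],s["finger_force"],s["qpos"][5]))
for a in sys.argv[1:]:
    x,y,z,w=map(float,a.split(",")); T=np.array([x,y,z]); d=(T-p)/.15; dw=((w-psi+90)%180-90)/90
    print(a,"tot",d.round(3),"yaw",round(dw,3),"rows>=",round(np.linalg.norm(d)/.27,1),round(abs(dw)/.079,1)); p=T; psi=w
E
cat > q.sh <<'E'
python3 go.py "$@"
E
H="python3 -m handwheel"
A='[0.131,-0.235,0,0,0,0.071,0.131,-0.235,0,0,0,0.071,0.131,-0.235,0,0,0,0.071,0.131,-0.235,0,0,0,0.071,0.131,-0.235,0,0,0,0.071]'
$H '[0.131,-0.235,0,0,0,0.071,0.131,-0.235,0,0,0,0.071,0.131,-0.235,0,0,0,0.071,0.131,-0.235,0,0,0,0.071,0.131,-0.235,0,0,0,0.071]' 0.78 40
$H '[0.131,-0.235,0,0,0,0,0.131,-0.235,0,0,0,0,0.131,-0.235,0,0,0,0,0.131,-0.235,0,0,0,0,0.131,-0.235,0,0,0,0]'
$H '[0.131,-0.235,0,0,0,0,0.131,-0.235,0,0,0,0,0.131,-0.235,0,0,0,0,0.131,-0.235,0,0,0,0,0,0,0,0,0,0]'
$H '[0,0,0,0,0,0,0,0,0,0,0,0]'
python3 go.py
python3 - <<'E'
from h import *
im,d,c=cam("wrist"); cv2.imwrite("pics/w1.png",im); np.savez("w1.npz",im=im,d=d,**c)
print(np.round(-np.array(c["R"]).T@c["t"],3))
E
```

```text
time: 0.57
eef_pos: [0.3506, 0.4482, 0.2498]
tcp_rot: [-0.09, 0.996, -0.0, -0.0]
contact_force: [0.7, 0.5, -0.4]
opening: 0.784
finger_force: 0.0
time: 0.98
eef_pos: [0.4489, 0.2718, 0.2502]
tcp_rot: [-0.087, 0.996, -0.0, -0.0]
contact_force: [0.0, -0.3, 0.4]
opening: 0.778
finger_force: 0.0
time: 1.4
eef_pos: [0.5298, 0.1271, 0.2503]
tcp_rot: [-0.084, 0.996, -0.001, 0.001]
contact_force: [-0.6, 0.7, -1.2]
opening: 0.777
finger_force: 0.0
time: 1.57
eef_pos: [0.5268, 0.1327, 0.2499]
tcp_rot: [-0.087, 0.996, 0.0, -0.001]
contact_force: [-0.6, 0.1, -0.7]
opening: 0.78
finger_force: 0.0
t 1.57 p [0.5268 0.1327 0.2499] psi 100.0 tilt [-0.0011  0.0004] F [-0.6  0.1 -0.7] open 0.78 ff 0.0 q6 -1.69
[0.446 0.119 0.374]
```

View pics/w1.png

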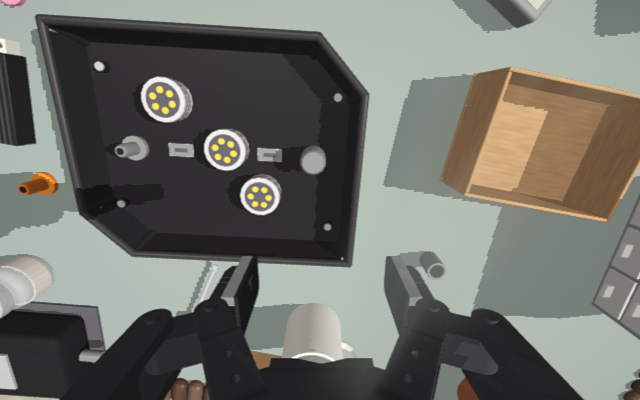

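```bash
cat > pk.py <<'E'
from m import *
def load(n):
    z=np.load(n); return z["im"],z["d"],{k:z[k] for k in("fovy","cx","cy","R","t")}
if __name__=="__main__":
  for n in ("w1.npz","top0.npz","scene0.npz"):
    im,d,c=load(n); P=cloud(d,c); hsv=cv2.cvtColor(im,cv2.COLOR_BGR2HSV)
    inh=(P[...,0]>.4)&(P[...,0]<.64)&(abs(P[...,1]-.02)<.15)
    y=(hsv[...,0]>15)&(hsv[...,0]<40)&(hsv[...,1]>90)&(hsv[...,2]>90)&inh
    y=cv2.morphologyEx(y.astype(np.uint8),cv2.MORPH_CLOSE,np.ones((11,11) if n[0]=='w' else (5,5)))
    print(n)
    for a,ce,m in comps(y,P): print(a,ce.round(1),onplane(ce,.026,c).round(4))
    g=(P[...,2]>.03)&(P[...,2]<.05)&inh&(hsv[...,1]<60)&(hsv[...,2]>50)
    for a,ce,m in comps(g,P,8): print("tall",a,ce.round(1),P[m].mean(0).round(4),P[m][:,2].max().round(3),rect(m,c,P[m][:,2].mean()))
    b=(P[...,2]>.064)&(P[...,2]<.076)&(P[...,1]>.25)&(P[...,1]<.47)&(P[...,0]>.35)&(P[...,0]<.54)
    print("box",cv2.minAreaRect((P[b][:,:2]*1000).astype(np.float32)), np.percentile(P[b][:,:2],[1,99],axis=0))
E
python3 pk.py
```

```text
w1.npz
484 [162.   99.5] [[ 0.4718 -0.0566  0.026 ]]
416 [223.8 150.1] [[0.5161 0.015  0.026 ]]
363 [259.2 196.4] [[0.5657 0.062  0.026 ]]
tall 856 [126.4  23.8] [ 0.4059 -0.0806  0.0462] 0.049 (array([404.2, -69.5]), array([  7.5, 123.2]), 6.8)
tall 727 [357.1 101.4] [0.4375 0.1558 0.0462] 0.05 (array([448.6, 159.4]), array([117.9,  29.6]), 24.0)
tall 153 [123.3 150.4] [ 0.5346 -0.0957  0.0348] 0.038 (array([534.9, -96.4]), array([14.8, 17.4]), 10.0)
tall 531 [312.7 161.4] [0.5083 0.12   0.0413] 0.045 (array([508.6, 119.8]), array([28.6, 28.5]), 10.0)
tall 171 [101.6 227.6] [ 0.6312 -0.1183  0.0457] 0.049 (array([ 631.7, -117.7]), array([31.7, 10.3]), 52.1)
tall 392 [302.3 261.3] [0.6348 0.1279 0.0459] 0.049 (array([636. , 121.4]), array([ 8.7, 98.2]), 6.8)
box ((447.45037841796875, 371.8008728027344), (171.6837158203125, 130.27825927734375), 89.26556396484375) [[0.38230319 0.28640859]
 [0.51226201 0.45578355]]
top0.npz
96 [280.5 186.5] [[0.5647 0.0617 0.026 ]]
104 [300. 206.] [[0.515  0.0153 0.026 ]]
81 [330.3 223.2] [[ 0.4715 -0.0557  0.026 ]]
tall 64 [353.9 156.7] [ 0.6303 -0.118
[... 966 characters left out ...]
rray([  9.1, 106. ]), 6.6)
tall 91 [388.6 167.4] [0.4448 0.1548 0.0459] 0.049 (array([453.3, 157.4]), array([124.5,  28.6]), 23.3)
tall 109 [377.5 186.9] [0.5144 0.1181 0.0392] 0.044 (array([514.4, 118.2]), array([26.5, 39.2]), 82.7)
tall 30 [286.5 195.3] [ 0.5385 -0.0991  0.035 ] 0.039 (array([539.1, -99.2]), array([18.4, 11.7]), 1.2)
tall 27 [274.7 219.8] [ 0.6326 -0.1217  0.0457] 0.048 (array([ 633.1, -122.3]), array([20.3,  8.6]), 54.3)
tall 80 [394.7 219.8] [0.636  0.1384 0.0457] 0.049 (array([637.9, 134.1]), array([11. , 69.8]), 6.9)
box ((448.851318359375, 370.99957275390625), (171.74942016601562, 134.63742065429688), 89.534912109375) [[0.38216002 0.28544181]
 [0.51532648 0.45541814]]
```

```bash
H="python3 -m handwheel"
$H '[0.127,-0.236,0,0,0,0,0.128,-0.235,0,0,0,0,0,0,-0.26,0,0,0,0,0,-0.26,0,0,0,0,0,-0.26,0,0,0]' >/dev/null
$H '[0,0,-0.26,0,0,0,0,0,-0.26,0,0,0,0,0,-0.16,0,0,0,0,0,-0.05,0,0,0,0,0,0,0,0,0]' >/dev/null; python3 go.py
$H '[0,0,0,0,0,0,0,0,0,0,0,0,0,0,0,0,0,0,0,0,0,0,0,0,0,0,0,0,0,0]' 0.3 40
$H '[0,0,0.2,0,0,0,0,0,0.267,0,0,0,0,0,0.267,0,0,0,0,0,0.1,0,0,0,0,0,0,0,0,0]'; python3 go.py 0.42,0.385,0.154,100
```

```text
t 2.45 p [0.5631 0.0636 0.0214] psi 100.1 tilt [-0.0056  0.0005] F [-1.  -0.   0.7] open 0.78 ff 0.0 q6 -1.81
time: 2.87
eef_pos: [0.5674, 0.0622, 0.0264]
tcp_rot: [-0.087, 0.996, -0.0, 0.002]
contact_force: [-0.6, 1.6, 6.1]
opening: 0.547
finger_force: 41.8
time: 3.28
eef_pos: [0.5689, 0.0617, 0.1554]
tcp_rot: [-0.087, 0.996, -0.001, 0.006]
contact_force: [1.0, 0.7, -1.3]
opening: 0.549
finger_force: 41.4
t 3.28 p [0.5689 0.0617 0.1554] psi 100.0 tilt [ 0.0118 -0.001 ] F [ 1.   0.7 -1.3] open 0.55 ff 41.4 q6 -1.81
0.42,0.385,0.154,100 tot [-0.993  2.155 -0.009] yaw -0.0 rows>= 8.8 0.0
```

```bash
H="python3 -m handwheel"
$H '[-0.11,0.24,0,0,0,0,-0.11,0.24,0,0,0,0,-0.11,0.24,0,0,0,0,-0.11,0.24,0,0,0,0,-0.11,0.24,0,0,0,0]' >/dev/null
$H '[-0.11,0.24,0,0,0,0,-0.11,0.24,0,0,0,0,-0.11,0.24,0,0,0,0,-0.11,0.23,0,0,0,0,0,0,0,0,0,0]' >/dev/null
$H '[0,0,-0.25,0,0,0,0,0,-0.25,0,0,0,0,0,-0.19,0,0,0,0,0,0,0,0,0]'; python3 go.py
$H '[0,0,0,0,0,0,0,0,0,0,0,0,0,0,0,0,0,0]' 0.78 
$H '[0,0,0.25,0,0,0,0,0,0.25,0,0,0,0,0,0.15,0,0,0,0,0,0,0,0,0]'; python3 go.py 0.516,0.015,0.15,100 0.516,0.015,0.028,100
```

```text
time: 4.45
eef_pos: [0.4126, 0.3812, 0.0377]
tcp_rot: [-0.087, 0.996, -0.003, -0.005]
contact_force: [0.1, -0.4, -1.0]
opening: 0.543
finger_force: 41.8
t 4.45 p [0.4126 0.3812 0.0377] psi 100.0 tilt [-0.0102 -0.0071] F [ 0.1 -0.4 -1. ] open 0.54 ff 41.8 q6 -1.18
time: 4.7
eef_pos: [0.4185, 0.3852, 0.0478]
tcp_rot: [-0.087, 0.996, 0.001, 0.002]
contact_force: [-0.5, 0.3, -0.4]
opening: 0.782
finger_force: 0.0
time: 5.03
eef_pos: [0.4212, 0.3873, 0.1526]
tcp_rot: [-0.087, 0.996, 0.004, 0.007]
contact_force: [1.2, 1.3, 0.7]
opening: 0.78
finger_force: 0.0
t 5.03 p [0.4212 0.3873 0.1526] psi 100.0 tilt [0.014 0.009] F [1.2 1.3 0.7] open 0.78 ff 0.0 q6 -1.18
0.516,0.015,0.15,100 tot [ 0.632 -2.482 -0.017] yaw -0.0 rows>= 9.5 0.0
0.516,0.015,0.028,100 tot [ 0.     0.    -0.813] yaw 0.0 rows>= 3.0 0.0
```

```bash
H="python3 -m handwheel"
$H '[0.066,-0.246,0,0,0,0,0.066,-0.246,0,0,0,0,0.066,-0.246,0,0,0,0,0.066,-0.246,0,0,0,0,0.066,-0.246,0,0,0,0]' >/dev/null
$H '[0.066,-0.246,0,0,0,0,0.066,-0.246,0,0,0,0,0.066,-0.246,0,0,0,0,0.066,-0.246,0,0,0,0,0.066,-0.246,0,0,0,0]' >/dev/null
$H '[0,0,0,0,0,0,0,0,0,0,0,0,0,0,0,0,0,0,0,0,0,0,0,0]' >/dev/null; python3 go.py 0.5155,0.015,0.028,100
$H '[0,0,-0.25,0,0,0,0,0,-0.25,0,0,0,0,0,-0.2,0,0,0,0,0,-0.06,0,0,0,0,0,0,0,0,0]' >/dev/null
$H '[0,0,0,0,0,0,0,0,0,0,0,0]'  >/dev/null; python3 go.py
$H '[0,0,0,0,0,0,0,0,0,0,0,0,0,0,0,0,0,0,0,0,0,0,0,0,0,0,0,0,0,0]' 0.3 40
$H '[0,0,0.2,0,0,0,0,0,0.2,0,0,0,0,0,0.25,0,0,0,0,0,0.15,0,0,0,0,0,0,0,0,0]' >/dev/null
$H '[0,0,0,0,0,0,0,0,0,0,0,0,0,0,0,0,0,0]' >/dev/null; python3 go.py 0.475,0.385,0.15,100
```

```text
t 6.20 p [0.5156 0.0166 0.1432] psi 100.1 tilt [0.0002 0.0003] F [-0.2  1.3  0. ] open 0.78 ff 0.0 q6 -1.91
0.5155,0.015,0.028,100 tot [-0.001 -0.011 -0.768] yaw -0.001 rows>= 2.8 0.0
t 6.78 p [0.5177 0.0158 0.0311] psi 100.1 tilt [ 0.004  -0.0006] F [-0.4 -0.  -0.8] open 0.78 ff 0.0 q6 -1.91
time: 7.2
eef_pos: [0.5179, 0.0154, 0.0315]
tcp_rot: [-0.087, 0.996, -0.0, 0.002]
contact_force: [-1.1, 1.0, 6.1]
opening: 0.542
finger_force: 40.7
t 7.87 p [0.5146 0.0156 0.147 ] psi 100.0 tilt [-0.0036  0.0006] F [-0.1  0.5 -1.3] open 0.54 ff 41.5 q6 -1.91
0.475,0.385,0.15,100 tot [-0.264  2.462  0.02 ] yaw -0.0 rows>= 9.2 0.0
```

```bash
H="python3 -m handwheel"
$H '[-0.026,0.246,0,0,0,0,-0.026,0.246,0,0,0,0,-0.026,0.246,0,0,0,0,-0.026,0.246,0,0,0,0,-0.026,0.246,0,0,0,0]' >/dev/null
$H '[-0.026,0.246,0,0,0,0,-0.026,0.246,0,0,0,0,-0.026,0.246,0,0,0,0,-0.026,0.246,0,0,0,0,-0.026,0.246,0,0,0,0]' >/dev/null
$H '[0,0,0,0,0,0,0,0,0,0,0,0,0,0,0,0,0,0]' >/dev/null; python3 go.py
$H '[0,0,-0.25,0,0,0,0,0,-0.25,0,0,0,0,0,-0.15,0,0,0,0,0,0,0,0,0,0,0,0,0,0,0]' >/dev/null
$H '[0,0,0,0,0,0,0,0,0,0,0,0,0,0,0,0,0,0,0,0,0,0,0,0]' 0.78 
$H '[0,0,0.2,0,0,0,0,0,0.25,0,0,0,0,0,0.2,0,0,0,0,0,0,0,0,0,0,0,0,0,0,0]' >/dev/null
$H '[0.005,-0.266,0,0,0,0,-0.003,-0.266,0,0,0,0,-0.003,-0.266,0,0,0,0,-0.003,-0.266,0,0,0,0,-0.003,-0.266,0,0,0,0]' >/dev/null
$H '[-0.003,-0.266,0,0,0,0,-0.003,-0.266,0,0,0,0,-0.003,-0.266,0,0,0,0,-0.003,-0.266,0,0,0,0,-0.003,-0.266,0,0,0,0]' >/dev/null
$H '[0,-0.266,0,0,0,0,0,0,0,0,0,0,0,0,0,0,0,0,0,0,0,0,0,0,0,0,0,0,0,0]' >/dev/null
python3 go.py 0.4715,-0.0563,0.030,100
```

```text
t 8.95 p [0.4759 0.3839 0.1468] psi 100.1 tilt [-0.0031 -0.0023] F [-0.1 -0.8 -0.5] open 0.54 ff 41.6 q6 -1.23
time: 9.7
eef_pos: [0.4782, 0.3851, 0.0536]
tcp_rot: [-0.087, 0.996, 0.001, 0.002]
contact_force: [-0.4, -0.6, 0.4]
opening: 0.782
finger_force: 0.0
t 11.37 p [ 0.473  -0.0532  0.1481] psi 100.1 tilt [-0.0017  0.0008] F [ 0.4 -0.1 -0.5] open 0.78 ff 0.0 q6 -2.07
0.4715,-0.0563,0.030,100 tot [-0.01  -0.021 -0.787] yaw -0.001 rows>= 2.9 0.0
```

```bash
H="python3 -m handwheel"
$H '[-0.01,-0.02,-0.25,0,0,0,0,0,-0.25,0,0,0,0,0,-0.2,0,0,0,0,0,-0.08,0,0,0,0,0,0,0,0,0]' >/dev/null
$H '[0,0,0,0,0,0,0,0,0,0,0,0]'  >/dev/null; python3 go.py
$H '[0,0,0,0,0,0,0,0,0,0,0,0,0,0,0,0,0,0,0,0,0,0,0,0,0,0,0,0,0,0]' 0.3 40
$H '[0,0,0.2,0,0,0,0,0,0.2,0,0,0,0,0,0.25,0,0,0,0,0,0.15,0,0,0,0,0,0,0,0,0]' >/dev/null
$H '[0,0,0,0,0,0,0,0,0,0,0,0,0,0,0,0,0,0]' >/dev/null; python3 go.py 0.4475,0.335,0.15,100
```

```text
t 11.95 p [ 0.4732 -0.0568  0.0331] psi 100.1 tilt [ 0.002  -0.0007] F [0.4 1.  0.9] open 0.78 ff 0.0 q6 -2.08
time: 12.37
eef_pos: [0.4737, -0.0575, 0.034]
tcp_rot: [-0.087, 0.996, -0.0, 0.002]
contact_force: [-1.4, 1.9, 6.9]
opening: 0.543
finger_force: 40.7
t 13.03 p [ 0.4708 -0.057   0.1501] psi 100.0 tilt [-0.0034  0.0012] F [-0.1 -0.1 -0.7] open 0.54 ff 41.5 q6 -2.08
0.4475,0.335,0.15,100 tot [-0.155  2.613 -0.   ] yaw -0.0 rows>= 9.7 0.0
```

```bash
H="python3 -m handwheel"
$H '[-0.0155,0.261,0,0,0,0,-0.0155,0.261,0,0,0,0,-0.0155,0.261,0,0,0,0,-0.0155,0.261,0,0,0,0,-0.0155,0.261,0,0,0,0]' >/dev/null
$H '[-0.0155,0.261,0,0,0,0,-0.0155,0.261,0,0,0,0,-0.0155,0.261,0,0,0,0,-0.0155,0.261,0,0,0,0,-0.0155,0.261,0,0,0,0]' >/dev/null
$H '[0,0,0,0,0,0,0,0,0,0,0,0,0,0,0,0,0,0]' >/dev/null; python3 go.py
$H '[0,0,-0.25,0,0,0,0,0,-0.25,0,0,0,0,0,-0.15,0,0,0,0,0,0,0,0,0,0,0,0,0,0,0]' >/dev/null
$H '[0,0,0,0,0,0,0,0,0,0,0,0,0,0,0,0,0,0,0,0,0,0,0,0]' 0.78 
$H '[0,0,0.2,0,0,0,0,0,0.25,0,0,0,0,0,0.2,0,0,0,0,0,0,0,0,0,0,0,0,0,0,0]' >/dev/null
$H '[0.033,-0.26,0.045,0,0,0,0.033,-0.26,0.045,0,0,0,0.033,-0.26,0.045,0,0,0,0.033,-0.26,0.045,0,0,0,0.033,-0.26,0.045,0,0,0]' >/dev/null
$H '[0.033,-0.26,0.045,0,0,0,0.033,-0.26,0.045,0,0,0,0.033,-0.26,0.045,0,0,0,0.033,-0.26,0.045,0,0,0,0.033,-0.26,0.045,0,0,0]' >/dev/null
$H '[0.033,-0.26,0.045,0,0,0,0.033,-0.26,0.045,0,0,0,0.033,-0.26,0.045,0,0,0,0.033,-0.26,0.045,0,0,0,0.033,-0.26,0.045,0,0,0]' >/dev/null
$H '[0,0,0,0,0,0,0,0,0,0,0,0,0,0,0,0,0,0,0,0,0,0,0,0,0,0,0,0,0,0]' 0.9 >/dev/null; python3 go.py
python3 - <<'E'
from h import *
for n,f in (("wrist","w2"),("scene","s2")):
    im,d,c=cam(n); cv2.imwrite(f"pics/{f}.png",im); np.savez(f"{f}.npz",im=im,d=d,**c)
a=cv2.imread("pics/w2.png");b=cv2.imread("pics/s2.png")[80:280]
cv2.imwrite("pics/v2.png",cv2.resize(np.vstack([a,b]),None,fx=1,fy=1))
E
```

```text
t 14.12 p [0.4479 0.3336 0.1499] psi 100.1 tilt [-0.0033 -0.0021] F [-0.8 -0.8 -0.7] open 0.54 ff 41.6 q6 -1.29
time: 14.87
eef_pos: [0.4496, 0.3375, 0.056]
tcp_rot: [-0.086, 0.996, 0.005, 0.002]
contact_force: [0.5, 12.5, -8.8]
opening: 0.778
finger_force: 6.0
t 16.95 p [ 0.5229 -0.2493  0.2526] psi 100.1 tilt [-0.0009  0.0009] F [ 0.1 -0.2 -0.2] open 0.90 ff 0.0 q6 -2.37
```

View pics/v2.png

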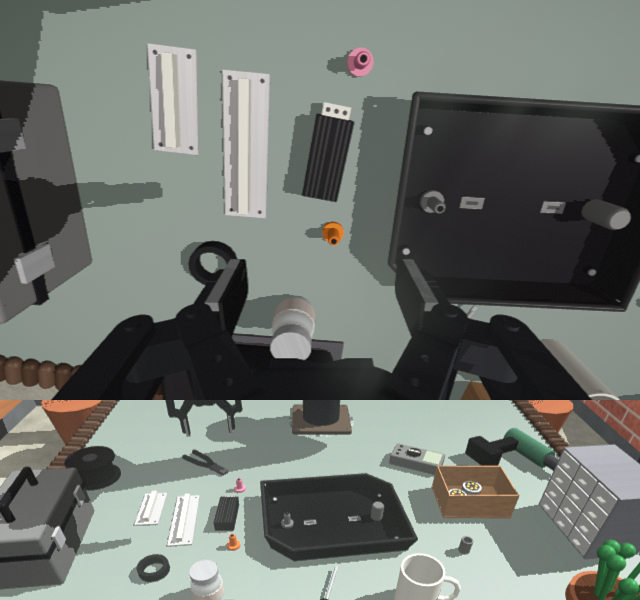

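```bash
cat > mm.py <<'E'
import sys
from pk import *
im,d,c=load(sys.argv[1]); P=cloud(d,c); hsv=cv2.cvtColor(im,cv2.COLOR_BGR2HSV); V=hsv[...,2]; X,Y,Z=P[...,0],P[...,1],P[...,2]
def show(n,m,z,amin=300):
    for a,ce,k in comps(m,P,amin):
        print(n,a,ce.round(0),"meanP",P[k].mean(0).round(4),rect(k,c,z))
tb=(X>.35)&(X<.65)&(Y<-.17)&(Y>-.55)
show("drv top dark",tb&(Z>.018)&(V<90)&(hsv[...,0]<200)&(Z<.034),.026)
show("term",tb&(Z>.009)&(V>130)&(hsv[...,1]<40)&(Y>-.29),.016,80)
show("strip",tb&(Z>.002)&(Z<.05)&(V>120)&(hsv[...,1]<60)&(Y<-.28),.004)
show("diff",tb&(Z>.0125)&(Z<.025)&(Y<-.28),.018)
E
python3 mm.py w2.npz
```

```text
drv top dark 3014 [327. 157.] meanP [ 0.5005 -0.246   0.0265] (array([ 502.8, -245.9]), array([43.9, 99.7]), 89.2)
term 311 [336. 111.] meanP [ 0.4462 -0.2447  0.0186] (array([ 446.3, -244.6]), array([32. , 14.1]), 89.0)
strip 4860 [174.  98.] meanP [ 0.467  -0.4349  0.0078] (array([ 471. , -436.1]), array([121.2,  57. ]), 3.6)
strip 6262 [246. 142.] meanP [ 0.5041 -0.3469  0.0076] (array([ 511.3, -347. ]), array([181.1,  57. ]), 5.0)
diff 1190 [169.  99.] meanP [ 0.4678 -0.4357  0.0177] (array([ 470.4, -435.2]), array([103.6,  14.6]), 3.4)
diff 1460 [244. 143.] meanP [ 0.5041 -0.3472  0.018 ] (array([ 511.6, -346.4]), array([163.6,  12.9]), 5.6)
```

```bash
H="python3 -m handwheel"
$H '[-0.005,0.001,0,0,0,-0.0786,-0.005,0.001,0,0,0,-0.0786,-0.005,0.001,0,0,0,-0.0786,-0.005,0.001,0,0,0,-0.0786,-0.005,0.001,0,0,0,-0.0786]' 0.8 >/dev/null
$H '[-0.005,0.001,0,0,0,-0.0786,-0.005,0.001,0,0,0,-0.0786,-0.005,0.001,0,0,0,-0.0786,-0.005,0.001,0,0,0,-0.0786,-0.005,0.001,0,0,0,-0.0786]' >/dev/null
$H '[-0.005,0.001,0,0,0,-0.0786,-0.005,0.001,0,0,0,-0.0786,-0.005,0.001,0,0,0,-0.0786,-0.005,0.001,0,0,0,-0.0786,-0.005,0.001,0,0,0,-0.0786]' >/dev/null
$H '[-0.005,0.001,0,0,0,-0.0786,-0.005,0.001,0,0,0,-0.0786,-0.005,0.001,0,0,0,-0.0786,-0.005,0.001,0,0,0,-0.0786,-0.005,0.001,0,0,0,-0.0786]' >/dev/null
$H '[-0.005,0.001,0,0,0,-0.0786,-0.005,0.001,0,0,0,-0.0786,-0.005,0.001,0,0,0,-0.0786,-0.005,0.001,0,0,0,-0.0786,-0.005,0.001,0,0,0,-0.0786]' >/dev/null
$H '[-0.005,0.001,0,0,0,-0.0786,-0.005,0.001,0,0,0,-0.0786,0,0,0,0,0,0,0,0,0,0,0,0,0,0,0,0,0,0]' >/dev/null
$H '[0,0,0,0,0,0,0,0,0,0,0,0]' >/dev/null; python3 go.py 0.5028,-0.2459,0.024,-90.9
python3 - <<'E'
from h import *
for n,f in (("wrist","w3"),):
    im,d,c=cam(n); cv2.imwrite(f"pics/{f}.png",im); np.savez(f"{f}.npz",im=im,d=d,**c)
E
python3 mm.py w3.npz
```

```text
t 19.72 p [ 0.5029 -0.2467  0.2532] psi -90.9 tilt [-0.  0.] F [ 0.   0.2 -0.4] open 0.80 ff 0.0 q6 0.95
0.5028,-0.2459,0.024,-90.9 tot [-1.000e-03  5.000e-03 -1.528e+00] yaw 0.0 rows>= 5.7 0.0
drv top dark 2898 [321. 174.] meanP [ 0.5066 -0.2463  0.0264] (array([ 503.9, -246.2]), array([44.8, 98.6]), 89.2)
term 172 [321. 219.] meanP [ 0.4445 -0.2455  0.0163] (array([ 444.6, -245.3]), array([31.7,  9.9]), 89.1)
strip 5891 [400. 158.] meanP [ 0.519  -0.3464  0.0076] (array([ 510.8, -348.1]), array([181.7,  54.5]), 5.1)
strip 3598 [466. 192.] meanP [ 0.4746 -0.4353  0.0077] (array([ 470.6, -436.4]), array([120.6,  56.8]), 3.4)
diff 1389 [403. 161.] meanP [ 0.5177 -0.3469  0.0179] (array([ 511.8, -347.2]), array([163.5,  13.4]), 5.1)
diff 868 [470. 195.] meanP [ 0.4735 -0.4362  0.0177] (array([ 471.2, -436.1]), array([104.7,  14.7]), 3.7)
```

```bash
H="python3 -m handwheel"
$H '[0,0,-0.25,0,0,0,0,0,-0.25,0,0,0,0,0,-0.25,0,0,0,0,0,-0.25,0,0,0,0,0,-0.25,0,0,0]' >/dev/null
$H '[0,0,-0.15,0,0,0,0,0,-0.08,0,0,0,0,0,-0.048,0,0,0,0,0,0,0,0,0,0,0,0,0,0,0]' >/dev/null
$H '[0,0,0,0,0,0,0,0,0,0,0,0]' >/dev/null; python3 go.py
$H '[0,0,0,0,0,0,0,0,0,0,0,0,0,0,0,0,0,0,0,0,0,0,0,0,0,0,0,0,0,0]' 0.3 60
$H '[0,0,0.1,0,0,0,0,0,0.2,0,0,0,0,0,0.2,0,0,0,0,0,0.167,0,0,0,0,0,0,0,0,0]' >/dev/null
$H '[0,0,0,0,0,0,0,0,0,0,0,0]' >/dev/null; python3 go.py 0.521,0.011,0.124,7
$H '[0.0087,0.1227,0,0,0,0.0777,0.0087,0.1227,0,0,0,0.0777,0.0087,0.1227,0,0,0,0.0777,0.0087,0.1227,0,0,0,0.0777,0.0087,0.1227,0,0,0,0.0777]' >/dev/null
$H '[0.0087,0.1227,0,0,0,0.0777,0.0087,0.1227,0,0,0,0.0777,0.0087,0.1227,0,0,0,0.0777,0.0087,0.1227,0,0,0,0.0777,0.0087,0.1227,0,0,0,0.0777]' >/dev/null
$H '[0.0087,0.1227,0,0,0,0.0777,0.0087,0.1227,0,0,0,0.0777,0.0087,0.1227,0,0,0,0.0777,0.0087,0.1227,0,0,0,0.0777,0,0,0,0,0,0]' >/dev/null
$H '[0,0,0,0,0,0,0,0,0,0,0,0,0,0,0,0,0,0,0,0,0,0,0,0]' >/dev/null; python3 go.py 0.521,0.011,0.030,7
python3 - <<'E'
from h import *
for n,f in (("wrist","w4"),("scene","s4")):
    im,d,c=cam(n); cv2.imwrite(f"pics/{f}.png",im); np.savez(f"{f}.npz",im=im,d=d,**c)
a=cv2.imread("pics/w4.png");b=cv2.imread("pics/s4.png")[80:280]
cv2.imwrite("pics/v4.png",np.vstack([a,b]))
E
```

```text
t 20.77 p [ 0.5042 -0.2478  0.0261] psi -91.0 tilt [ 0.0032 -0.0023] F [0.  0.  0.9] open 0.80 ff 0.0 q6 0.95
time: 21.18
eef_pos: [0.5038, -0.2474, 0.0254]
tcp_rot: [1.0, -0.009, 0.001, 0.001]
contact_force: [-0.1, 0.5, 5.6]
opening: 0.51
finger_force: 64.1
t 21.77 p [ 0.5018 -0.246   0.1222] psi -91.0 tilt [-0.0026  0.0019] F [-1.4  0.1 -2.7] open 0.52 ff 63.3 q6 0.95
0.521,0.011,0.124,7 tot [0.128 1.714 0.012] yaw -0.911 rows>= 6.4 11.5
t 23.35 p [0.5209 0.0101 0.1235] psi 6.8 tilt [-0.0009 -0.    ] F [ 0.5  0.1 -1.8] open 0.52 ff 63.1 q6 -0.29
0.521,0.011,0.030,7 tot [ 0.     0.006 -0.624] yaw 0.002 rows>= 2.3 0.0
```

View pics/v4.png

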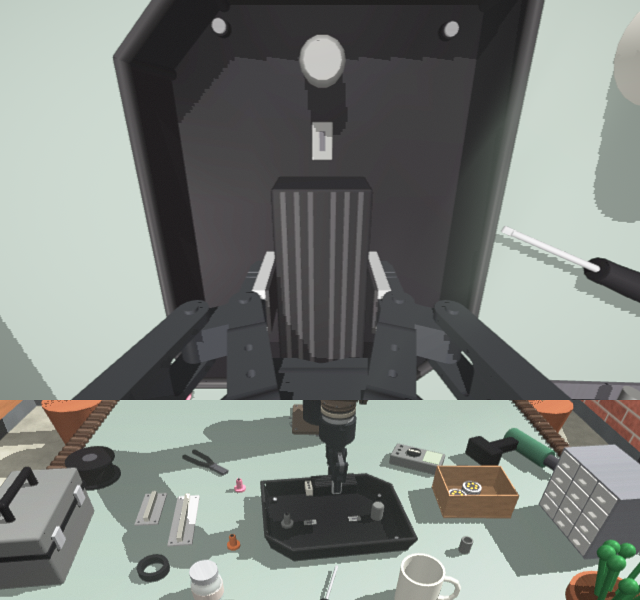

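```bash
H="python3 -m handwheel"
$H '[0,0.006,-0.25,0,0,0,0,0,-0.2,0,0,0,0,0,-0.1,0,0,0,0,0,-0.05,0,0,0,0,0,0,0,0,0]' >/dev/null
$H '[0,0,-0.015,0,0,0,0,0,0,0,0,0,0,0,0,0,0,0]'; python3 go.py
$H '[0,0,0,0,0,0,0,0,0,0,0,0,0,0,0,0,0,0,0,0,0,0,0,0]' 0.75; python3 go.py
$H '[0,0,0.1,0,0,0,0,0,0.25,0,0,0,0,0,0.25,0,0,0,0,0,0.25,0,0,0,0,0,0.25,0,0,0]' >/dev/null
$H '[0,0,0.25,0,0,0,0,0,0.25,0,0,0,0,0,0,0,0,0,0,0,0,0,0,0,0,0,0,0,0,0]' 0.8 >/dev/null; python3 go.py
cat > mh.py <<'E'
import sys
from pk import *
im,d,c=load(sys.argv[1]); P=cloud(d,c); hsv=cv2.cvtColor(im,cv2.COLOR_BGR2HSV); V=hsv[...,2]; X,Y,Z=P[...,0],P[...,1],P[...,2]
inh=(X>.38)&(X<.64)&(abs(Y-.011)<.16)
def show(n,m,z,amin=60):
    for a,ce,k in comps(m,P,amin): print(n,a,ce.round(0),"meanP",P[k].mean(0).round(4),rect(k,c,z),k[0].any() or k[-1].any())
show("drv",inh&(Z>.024)&(Z<.036)&(V<110),.030,200)
show("term",inh&(Z>.013)&(Z<.026)&(V>120)&(hsv[...,1]<40),.020)
show("tall",inh&(Z>.03)&(Z<.048)&(V>60)&(hsv[...,1]<60),.04)
show("strip",inh&(Z>.005)&(Z<.013)&(V>110)&(hsv[...,1]<60),.008,300)
show("diff",inh&(Z>.0175)&(Z<.028)&(V>110),.022,300)
E
python3 - <<'E'
from h import *
for n,f in (("wrist","w5"),("scene","s5"),("top","t5")):
    im,d,c=cam(n); cv2.imwrite(f"pics/{f}.png",im); np.savez(f"{f}.npz",im=im,d=d,**c)
a=cv2.imread("pics/w5.png");b=cv2.imread("pics/s5.png")[80:280]
cv2.imwrite("pics/v5.png",np.vstack([a,b]))
E
for f in w5 s5 t5; do echo $f; python3 mh.py $f.npz; done
```

```text
time: 24.12
eef_pos: [0.5225, 0.0115, 0.0333]
tcp_rot: [0.663, 0.748, 0.001, 0.001]
contact_force: [0.0, -1.1, -2.9]
opening: 0.513
finger_force: 63.1
t 24.12 p [0.5225 0.0115 0.0333] psi 6.9 tilt [ 0.003  -0.0005] F [ 0.  -1.1 -2.9] open 0.51 ff 63.1 q6 -0.29
time: 24.45
eef_pos: [0.5218, 0.0116, 0.0325]
tcp_rot: [0.663, 0.749, 0.0, 0.001]
contact_force: [0.0, -0.8, 0.1]
opening: 0.749
finger_force: 0.0
t 24.45 p [0.5218 0.0116 0.0325] psi 6.9 tilt [ 0.0015 -0.0003] F [ 0.  -0.8  0.1] open 0.75 ff 0.0 q6 -0.29
t 25.28 p [0.5208 0.0118 0.2714] psi 6.9 tilt [-0.0004  0.0001] F [ 0.9  0.1 -0.5] open 0.80 ff 0.0 q6 -0.29
w5
drv 1905 [251. 109.] meanP [0.428  0.0721 0.03  ] (array([426.6,  42.1]), array([332. , 122.8]), 66.5) False
drv 597 [427.  96.] meanP [0.6331 0.1177 0.03  ] (array([634. , 111.2]), array([  8.4, 120.4]), 7.0) False
drv 2721 [323. 172.] meanP [0.5238 0.0133 0.0305] (array([524.1,  10.9]), array([44.8, 98.4]), 6.8) False
drv 568 [345. 280.] meanP [ 0.5755 -0.1392  0.0299] (array([ 570.3, -140.1]), array([129.1,  26.3]), 14.9) False
term 162 [322. 216.] meanP [ 0.5308 
[... 1434 characters left out ...]
6.4]), array([14.3, 36.5]), 89.5) False
tall 110 [377. 187.] meanP [0.5146 0.118  0.0393] (array([515.4, 118. ]), array([26.4, 39.1]), 82.7) False
tall 98 [268. 210.] meanP [ 0.5994 -0.1393  0.0456] (array([ 585. , -143.1]), array([111.7,  25.3]), 19.3) False
tall 65 [394. 220.] meanP [0.6355 0.1371 0.0457] (array([629.5, 138.1]), array([ 7.2, 69.7]), 5.9) False
t5
term 64 [325. 200.] meanP [ 0.5295 -0.0461  0.02  ] (array([529.5, -46. ]), array([31.1, 12.7]), 6.2) False
tall 137 [363. 170.] meanP [ 0.5948 -0.1369  0.0453] (array([ 587.8, -140.2]), array([124.4,  28.9]), 20.9) False
tall 197 [338. 252.] meanP [ 0.4024 -0.071   0.0454] (array([402.3, -67.4]), array([  7.6, 165.2]), 7.3) False
```

View pics/v5.png

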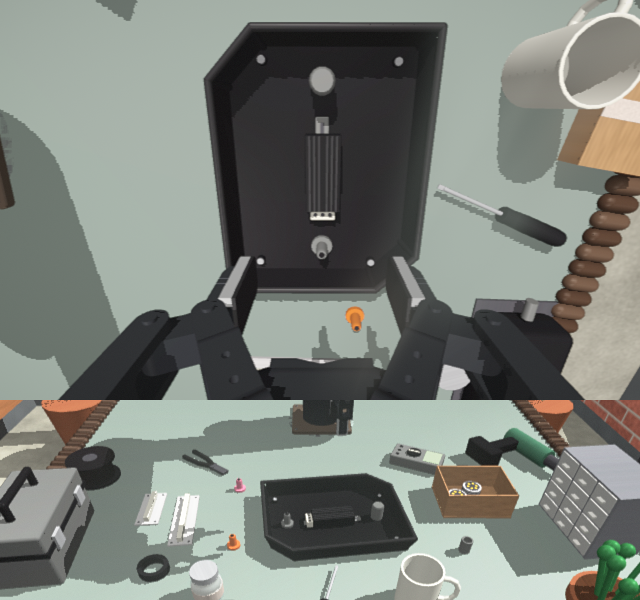

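```bash
H="python3 -m handwheel"
$H '[-0.005,-0.184,0,0,0,-0.0785,-0.005,-0.184,0,0,0,-0.0785,-0.005,-0.184,0,0,0,-0.0785,-0.005,-0.184,0,0,0,-0.0785,-0.005,-0.184,0,0,0,-0.0785]' 0.45 >/dev/null
$H '[-0.005,-0.184,0,0,0,-0.0785,-0.005,-0.184,0,0,0,-0.0785,-0.005,-0.184,0,0,0,-0.0785,-0.005,-0.184,0,0,0,-0.0785,-0.005,-0.184,0,0,0,-0.0785]' >/dev/null
$H '[-0.005,-0.184,0,0,0,-0.0785,-0.005,-0.184,0,0,0,-0.0785,-0.005,-0.184,0,0,0,-0.0785,0,0,0,0,0,0,0,0,0,0,0,0]' >/dev/null
$H '[0,0,0,0,0,0,0,0,0,0,0,0,0,0,0,0,0,0]' >/dev/null; python3 go.py 0.5113,-0.347,0.026,-84.9
python3 - <<'E'
from h import *
for n,f in (("wrist","w6"),):
    im,d,c=cam(n); cv2.imwrite(f"pics/{f}.png",im); np.savez(f"{f}.npz",im=im,d=d,**c)
E
python3 mm.py w6.npz
```

```text
t 26.93 p [ 0.5116 -0.3458  0.2714] psi -84.8 tilt [-0.0004  0.0007] F [-0.3  0.6 -0.4] open 0.45 ff 0.0 q6 0.72
0.5113,-0.347,0.026,-84.9 tot [-0.002 -0.008 -1.636] yaw -0.001 rows>= 6.1 0.0
strip 5244 [323. 164.] meanP [ 0.5185 -0.3475  0.0073] (array([ 511.9, -347.6]), array([180.3,  55.1]), 5.1)
strip 3106 [384. 202.] meanP [ 0.4743 -0.4366  0.0075] (array([ 470.5, -437.6]), array([121.3,  54.4]), 3.3)
diff 1149 [323. 167.] meanP [ 0.5175 -0.3475  0.0182] (array([ 511.9, -348.3]), array([161.6,  11.5]), 5.1)
diff 699 [386. 205.] meanP [ 0.4731 -0.4369  0.0179] (array([ 470.9, -437. ]), array([103.9,  13.2]), 3.7)
```

```bash
H="python3 -m handwheel"
$H '[0,-0.013,-0.25,0,0,0,0,0,-0.25,0,0,0,0,0,-0.25,0,0,0,0,0,-0.25,0,0,0,0,0,-0.25,0,0,0]' >/dev/null
$H '[0,0,-0.2,0,0,0,0,0,-0.12,0,0,0,0,0,-0.06,0,0,0,0,0,0,0,0,0,0,0,0,0,0,0]' >/dev/null
$H '[0,0,0,0,0,0,0,0,0,0,0,0]' >/dev/null; python3 go.py
$H '[0,0,0,0,0,0,0,0,0,0,0,0,0,0,0,0,0,0,0,0,0,0,0,0,0,0,0,0,0,0]' 0 50
$H '[0,0,0.1,0,0,0,0,0,0.2,0,0,0,0,0,0.2,0,0,0,0,0,0.167,0,0,0,0,0,0,0,0,0]' >/dev/null
$H '[0,0,0,0,0,0,0,0,0,0,0,0]' >/dev/null; python3 go.py 0.5915,0.0194,0.124,6.9
python3 - <<'E'
from h import *
for n,f in (("scene","s7"),("wrist","w7")):
    im,d,c=cam(n); cv2.imwrite(f"pics/{f}.png",im); np.savez(f"{f}.npz",im=im,d=d,**c)
from m import *
P=cloud(d,c);hsv=cv2.cvtColor(im,cv2.COLOR_BGR2HSV)
m=(hsv[...,2]>120)&(P[...,2]>.05)&(P[...,2]<.125)&(abs(P[...,1]+.347)<.05)
for a,ce,k in comps(m,P,150):print(a,ce.round(),P[k].mean(0).round(4),P[k].min(0).round(3),P[k].max(0).round(3))
E
```

```text
t 27.98 p [ 0.5128 -0.3501  0.0298] psi -84.9 tilt [ 0.0032 -0.003 ] F [-0.2  0.7  0.4] open 0.45 ff 0.0 q6 0.72
time: 28.4
eef_pos: [0.5121, -0.3495, 0.0287]
tcp_rot: [0.999, 0.044, 0.001, 0.001]
contact_force: [-1.2, 1.3, 6.0]
opening: 0.117
finger_force: 52.2
t 28.98 p [ 0.5105 -0.3482  0.1254] psi -84.9 tilt [-0.0022  0.002 ] F [-0.3  0.5 -2.1] open 0.12 ff 51.3 q6 0.72
0.5915,0.0194,0.124,6.9 tot [ 0.54   2.451 -0.01 ] yaw -0.98 rows>= 9.3 12.4
15036 [313. 191.] [ 0.5498 -0.3398  0.1052] [ 0.436 -0.372  0.098] [ 0.601 -0.313  0.116]
```

```bash
H="python3 -m handwheel"
$H '[0.0412,0.1885,0,0,0,0.0784,0.0412,0.1885,0,0,0,0.0784,0.0412,0.1885,0,0,0,0.0784,0.0412,0.1885,0,0,0,0.0784,0.0412,0.1885,0,0,0,0.0784]' >/dev/null
$H '[0.0412,0.1885,0,0,0,0.0784,0.0412,0.1885,0,0,0,0.0784,0.0412,0.1885,0,0,0,0.0784,0.0412,0.1885,0,0,0,0.0784,0.0412,0.1885,0,0,0,0.0784]' >/dev/null
$H '[0.0412,0.1885,0,0,0,0.0784,0.0412,0.1885,0,0,0,0.0784,0.0412,0.1885,0,0,0,0.0784,0,0,0,0,0,0,0,0,0,0,0,0]' >/dev/null
$H '[0,0,0,0,0,0,0,0,0,0,0,0,0,0,0,0,0,0]' >/dev/null; python3 go.py 0.5915,0.0194,0.0325,6.9
python3 - <<'E'
from h import *
from m import *
for n,f in (("wrist","w8"),):
    im,d,c=cam(n); cv2.imwrite(f"pics/{f}.png",im); np.savez(f"{f}.npz",im=im,d=d,**c)
E
python3 mh.py w8.npz | grep -E "drv|term"
```

```text
t 30.58 p [0.5914 0.0175 0.1268] psi 6.7 tilt [-0.001 -0.   ] F [ 0.5  0.4 -1.4] open 0.12 ff 51.3 q6 -0.26
0.5915,0.0194,0.0325,6.9 tot [ 0.001  0.013 -0.628] yaw 0.002 rows>= 2.3 0.0
drv 6408 [ 74. 160.] meanP [0.4025 0.0294 0.0301] (array([403.8,  -4.7]), array([301.5,  46.6]), 89.4) True
drv 1383 [396.  83.] meanP [0.6328 0.1184 0.03  ] (array([633.7, 109.9]), array([  6.9, 119.2]), 7.0) True
drv 201 [235.  68.] meanP [0.5214 0.1169 0.0303] (array([518.5, 116.6]), array([29.3, 14. ]), 71.6) False
drv 6744 [236. 207.] meanP [0.5245 0.0145 0.0304] (array([524.9,  11. ]), array([46. , 99.4]), 6.8) False
term 113 [118.  25.] meanP [0.435  0.1359 0.0144] (array([438.6, 134.9]), array([7.1, 7.8]), 7.3) False
term 127 [349.  28.] meanP [0.5961 0.1531 0.0144] (array([595.7, 152.1]), array([7.6, 7.8]), 6.7) False
term 223 [245. 272.] meanP [ 0.5315 -0.0494  0.0203] (array([531.3, -49. ]), array([32.7,  7.2]), 6.7) False
```

View pics/w8.png

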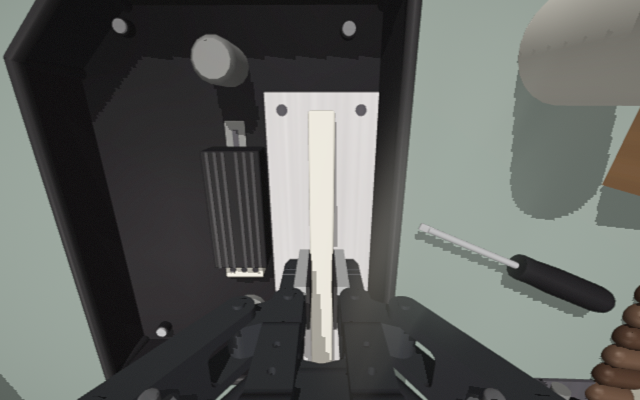

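```bash
H="python3 -m handwheel"
$H '[0.006,0.011,-0.25,0,0,0.002,0,0,-0.2,0,0,0,0,0,-0.1,0,0,0,0,0,-0.05,0,0,0,0,0,0,0,0,0]' >/dev/null
$H '[0,0,-0.015,0,0,0,0,0,0,0,0,0,0,0,0,0,0,0,0,0,0,0,0,0]'; python3 go.py
$H '[0,0,-0.01,0,0,0,0,0,0,0,0,0]'; $H '[0,0,0,0,0,0,0,0,0,0,0,0,0,0,0,0,0,0,0,0,0,0,0,0]' 0.4; python3 go.py
$H '[0,0,0.1,0,0,0,0,0,0.25,0,0,0,0,0,0.25,0,0,0,0,0,0.25,0,0,0,0,0,0.25,0,0,0]' >/dev/null
$H '[-0.2,0,0.25,0,0,0,-0.2,0,0.25,0,0,0,0,0,0,0,0,0,0,0,0,0,0,0,0,0,0,0,0,0]' 0.45 >/dev/null; python3 go.py
python3 - <<'E'
from h import *
for n,f in (("wrist","w9"),("scene","s9"),("top","t9")):
    im,d,c=cam(n); cv2.imwrite(f"pics/{f}.png",im); np.savez(f"{f}.npz",im=im,d=d,**c)
E
python3 mh.py w9.npz
```

```text
time: 31.38
eef_pos: [0.5937, 0.02, 0.0366]
tcp_rot: [0.663, 0.749, 0.001, 0.001]
contact_force: [-0.1, 0.3, -2.9]
opening: 0.118
finger_force: 51.2
t 31.38 p [0.5937 0.02   0.0366] psi 7.0 tilt [ 0.0028 -0.0004] F [-0.1  0.3 -2.9] open 0.12 ff 51.2 q6 -0.26
time: 31.55
eef_pos: [0.5929, 0.0202, 0.034]
tcp_rot: [0.663, 0.749, 0.0, 0.0]
contact_force: [-0.9, 0.5, -2.4]
opening: 0.123
finger_force: 51.2
time: 31.88
eef_pos: [0.593, 0.0202, 0.034]
tcp_rot: [0.663, 0.749, 0.0, 0.0]
contact_force: [0.2, -0.1, -0.2]
opening: 0.397
finger_force: 0.0
t 31.88 p [0.593  0.0202 0.034 ] psi 7.0 tilt [ 0.0008 -0.0001] F [ 0.2 -0.1 -0.2] open 0.40 ff 0.0 q6 -0.26
t 32.72 p [0.5404 0.0202 0.2635] psi 7.0 tilt [ 0.0003 -0.0001] F [ 0.2 -0.2  0.1] open 0.45 ff 0.0 q6 -0.27
drv 2101 [229. 122.] meanP [0.4255 0.0618 0.03  ] (array([425.9,  32.7]), array([349.1, 126.7]), 67.7) False
drv 561 [411. 100.] meanP [0.6329 0.1185 0.0299] (array([633.6, 112.4]), array([  7.4, 117.9]), 6.9) False
drv 2814 [306. 179.] meanP [0.5241 0.0128 0.0304] (array([523.9,  10.9]), array([ 44.7, 100.1]), 7.2) False
drv 455 [
[... 1022 characters left out ...]
4,  13.5]), array([ 3.8, 95. ]), 8.1) False
tall 100 [302. 195.] meanP [ 0.5209 -0.0083  0.031 ] (array([521. ,  -5.3]), array([ 2.5, 60.6]), 5.8) False
tall 107 [297. 195.] meanP [ 0.5152 -0.0094  0.0312] (array([515.6,  -7.9]), array([ 5.1, 56.9]), 7.0) False
tall 86 [307. 259.] meanP [ 0.5361 -0.096   0.0347] (array([536. , -93.5]), array([15.8, 14.4]), 65.4) False
tall 294 [332. 297.] meanP [ 0.5764 -0.1444  0.0457] (array([ 569.6, -150.2]), array([92.4,  8.3]), 7.0) False
strip 4254 [361. 169.] meanP [0.593  0.0274 0.0083] (array([594.2,  18.9]), array([ 55.9, 180.2]), 7.0) False
diff 1227 [362. 173.] meanP [0.5934 0.0256 0.0221] (array([594.1,  19.8]), array([ 12.6, 162.7]), 7.0) False
```

```bash
H="python3 -m handwheel"
$H '[-0.033,-0.218,0,0,0,-0.0742,-0.033,-0.218,0,0,0,-0.0742,-0.033,-0.218,0,0,0,-0.0742,-0.033,-0.218,0,0,0,-0.0742,-0.033,-0.218,0,0,0,-0.0742]' >/dev/null
$H '[-0.033,-0.218,0,0,0,-0.0742,-0.033,-0.218,0,0,0,-0.0742,-0.033,-0.218,0,0,0,-0.0742,-0.033,-0.218,0,0,0,-0.0742,-0.033,-0.218,0,0,0,-0.0742]' >/dev/null
$H '[-0.033,-0.218,0,0,0,-0.0742,-0.033,-0.218,0,0,0,-0.0742,-0.033,-0.218,0,0,0,-0.0742,-0.033,-0.218,0,0,0,-0.0742,0,0,0,0,0,0]' >/dev/null
$H '[0,0,0,0,0,0,0,0,0,0,0,0,0,0,0,0,0,0]' >/dev/null
python3 - <<'E'
from h import *
for n,f in (("wrist","w10"),):
    im,d,c=cam(n); cv2.imwrite(f"pics/{f}.png",im); np.savez(f"{f}.npz",im=im,d=d,**c)
E
python3 mm.py w10.npz;python3 go.py 0.4707,-0.4373,0.026,-86.5

```

```text
strip 3591 [323. 169.] meanP [ 0.4739 -0.4375  0.0072] (array([ 469.8, -437.8]), array([119.9,  54. ]), 3.5)
diff 753 [323. 172.] meanP [ 0.4737 -0.4376  0.0181] (array([ 470.9, -437.5]), array([103. ,  11.4]), 4.0)
t 34.42 p [ 0.4717 -0.4363  0.263 ] psi -86.4 tilt [-0.0007  0.0012] F [-0.6 -0.3 -0.5] open 0.45 ff 0.0 q6 0.60
0.4707,-0.4373,0.026,-86.5 tot [-0.007 -0.007 -1.58 ] yaw -0.001 rows>= 5.9 0.0
```

```bash
H="python3 -m handwheel"
$H '[-0.007,-0.008,-0.25,0,0,0,0,0,-0.25,0,0,0,0,0,-0.25,0,0,0,0,0,-0.25,0,0,0,0,0,-0.25,0,0,0]' >/dev/null
$H '[0,0,-0.17,0,0,0,0,0,-0.1,0,0,0,0,0,-0.06,0,0,0,0,0,0,0,0,0,0,0,0,0,0,0]' >/dev/null
$H '[0,0,0,0,0,0,0,0,0,0,0,0]' >/dev/null; python3 go.py
$H '[0,0,0,0,0,0,0,0,0,0,0,0,0,0,0,0,0,0,0,0,0,0,0,0,0,0,0,0,0,0]' 0 50
$H '[0,0,0.1,0,0,0,0,0,0.2,0,0,0,0,0,0.2,0,0,0,0,0,0.167,0,0,0,0,0,0,0,0,0]' >/dev/null
$H '[-0.0076,0.2095,0,0,0,0.0741,-0.0076,0.2095,0,0,0,0.0741,-0.0076,0.2095,0,0,0,0.0741,-0.0076,0.2095,0,0,0,0.0741,-0.0076,0.2095,0,0,0,0.0741]' >/dev/null
$H '[-0.0076,0.2095,0,0,0,0.0741,-0.0076,0.2095,0,0,0,0.0741,-0.0076,0.2095,0,0,0,0.0741,-0.0076,0.2095,0,0,0,0.0741,-0.0076,0.2095,0,0,0,0.0741]' >/dev/null
$H '[-0.0076,0.2095,0,0,0,0.0741,-0.0076,0.2095,0,0,0,0.0741,-0.0076,0.2095,0,0,0,0.0741,-0.0076,0.2095,0,0,0,0.0741,0,0,0,0,0,0]' >/dev/null
$H '[0,0,0,0,0,0,0,0,0,0,0,0,0,0,0,0,0,0]' >/dev/null; python3 go.py 0.4546,0.0025,0.034,7.0
python3 - <<'E'
from h import *
for n,f in (("wrist","w11"),):
    im,d,c=cam(n); cv2.imwrite(f"pics/{f}.png",im); np.savez(f"{f}.npz",im=im,d=d,**c)
E
python3 mh.py w11.npz | grep -E "drv|strip|diff"
```

```text
t 35.42 p [ 0.4714 -0.4401  0.0293] psi -86.5 tilt [ 0.0028 -0.0035] F [ 0.3 -1.1 -0.3] open 0.45 ff 0.0 q6 0.60
time: 35.83
eef_pos: [0.4708, -0.4395, 0.0281]
tcp_rot: [1.0, 0.03, 0.001, 0.001]
contact_force: [-1.4, 0.5, 6.1]
opening: 0.122
finger_force: 52.3
t 37.75 p [4.542e-01 4.000e-04 1.264e-01] psi 6.8 tilt [-0.0005 -0.0002] F [ 0.6 -0.1 -2.3] open 0.12 ff 51.5 q6 -0.34
0.4546,0.0025,0.034,7.0 tot [ 0.003  0.014 -0.616] yaw 0.003 rows>= 2.3 0.0
drv 2620 [256. 131.] meanP [0.4009 0.0529 0.0301] (array([401. ,  28.3]), array([234. ,  36.2]), 87.3) True
drv 3233 [596.  83.] meanP [0.6328 0.1181 0.0299] (array([634.4, 107.7]), array([ 16.2, 122.2]), 6.8) True
drv 6784 [408. 206.] meanP [0.5226 0.0144 0.0304] (array([522.9,  10.8]), array([ 46.2, 100.7]), 6.8) False
drv 245 [496. 343.] meanP [ 0.6351 -0.1097  0.0296] (array([ 636. , -109.3]), array([18.7, 18.4]), 52.3) False
strip 8939 [482. 186.] meanP [0.5896 0.0308 0.0084] (array([593.9,  19.3]), array([ 56.2, 180. ]), 6.9) False
diff 3303 [493. 194.] meanP [0.5919 0.0283 0.0218] (array([592.5,  19.5]), array([ 15.2, 163.1]), 7.2) False
```

View pics/w11.png

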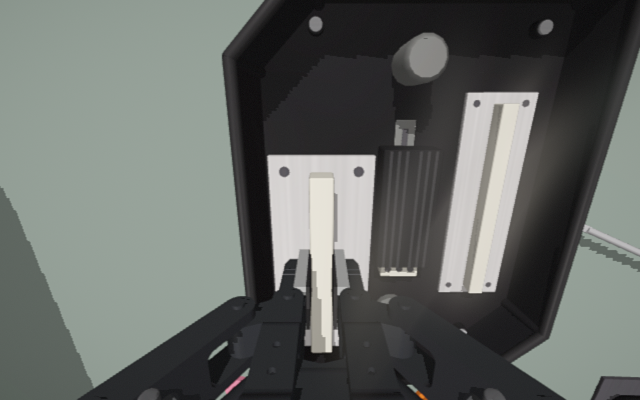

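```bash
H="python3 -m handwheel"
$H '[0,0.012,-0.25,0,0,0.002,0,0,-0.2,0,0,0,0,0,-0.1,0,0,0,0,0,-0.05,0,0,0,0,0,0,0,0,0]' >/dev/null
$H '[0,0,-0.025,0,0,0,0,0,0,0,0,0,0,0,0,0,0,0,0,0,0,0,0,0]'
$H '[0,0,0,0,0,0,0,0,0,0,0,0,0,0,0,0,0,0,0,0,0,0,0,0]' 0.4; python3 go.py
$H '[0,0,0.1,0,0,0,0,0,0.25,0,0,0,0,0,0.25,0,0,0,0,0,0.25,0,0,0,0,0,0.25,0,0,0]' >/dev/null
$H '[0.2,0,0.25,0,0,0,0.2,0,0.25,0,0,0,0,0,0,0,0,0,0,0,0,0,0,0,0,0,0,0,0,0]' 0.6 >/dev/null; python3 go.py
python3 - <<'E'
from h import *
for n,f in (("wrist","w12"),("scene","s12"),("top","t12")):
    im,d,c=cam(n); cv2.imwrite(f"pics/{f}.png",im); np.savez(f"{f}.npz",im=im,d=d,**c)
E
python3 mh.py w12.npz | grep -vE "tall"; cat > ms.py <<'E'
import sys
from pk import *
for n in sys.argv[1:]:
    im,d,c=load(n); P=cloud(d,c); X,Y,Z=P[...,0],P[...,1],P[...,2]
    r=(X>.58)&(X<.67)&(Y>.25)&(Y<.35)&(d>0)
    for a,ce,k in comps(r&(Z>.03)&(Z<.042),P,20): print(n,a,ce.round(1),P[k].mean(0).round(4),rect(k,c,.034))
E
python3 ms.py top0.npz scene0.npz w1.npz s12.npz t12.npz
```

```text
time: 38.55
eef_pos: [0.4553, 0.0027, 0.0341]
tcp_rot: [0.662, 0.749, 0.001, 0.001]
contact_force: [-0.3, 0.3, -1.1]
opening: 0.124
finger_force: 51.4
time: 38.88
eef_pos: [0.4546, 0.0029, 0.0333]
tcp_rot: [0.662, 0.749, 0.0, 0.0]
contact_force: [0.3, 0.6, 1.1]
opening: 0.401
finger_force: 0.0
t 38.88 p [0.4546 0.0029 0.0333] psi 7.0 tilt [ 0.0008 -0.0002] F [0.3 0.6 1.1] open 0.40 ff 0.0 q6 -0.34
t 39.72 p [0.5057 0.0031 0.2622] psi 7.0 tilt [-0.0017  0.0003] F [-0.  -0.2 -0.8] open 0.60 ff 0.0 q6 -0.32
drv 2033 [265. 100.] meanP [0.43   0.0753 0.0301] (array([428.2,  41.6]), array([336.3, 124.2]), 66.1) False
drv 699 [445.  89.] meanP [0.633  0.1183 0.03  ] (array([633.7, 112.6]), array([  9. , 118.8]), 6.8) False
drv 2929 [336. 169.] meanP [0.5236 0.0129 0.0305] (array([524.2,  10.6]), array([44.5, 98.9]), 6.9) False
drv 375 [340. 281.] meanP [ 0.5514 -0.1443  0.0299] (array([ 545.5, -145.5]), array([91.4, 11.4]), 7.1) False
term 1417 [392. 164.] meanP [0.5928 0.0252 0.0216] (array([593.9,  19.2]), array([ 14. , 163.4]), 7.0) False
term 836 [282. 167.] meanP [0.4572 0.0047 0.0218]
[... 403 characters left out ...]
 163.] meanP [0.5932 0.0256 0.0221] (array([593.9,  19.7]), array([ 12.9, 162.5]), 7.1) False
diff 798 [282. 168.] meanP [0.457  0.0045 0.0221] (array([457.2,   2.4]), array([ 12.4, 102. ]), 7.0) False
top0.npz 48 [179.7 164.3] [0.6253 0.3059 0.0338] (array([624.7, 305.1]), array([24.8, 22.9]), 88.4)
scene0.npz 59 [466.8 220.4] [0.6265 0.3035 0.0325] (array([628.1, 303. ]), array([24. , 29.8]), 45.1)
w1.npz 179 [436.  270.1] [0.6245 0.3045 0.0333] (array([624. , 304.1]), array([27.8, 25.3]), 41.3)
s12.npz 58 [466.9 220.2] [0.6258 0.3037 0.0328] (array([626.8, 302.2]), array([23.8, 28.1]), 72.7)
t12.npz 49 [180.1 164.4] [0.6252 0.305  0.0334] (array([624.7, 305. ]), array([25. , 22.9]), 88.4)
```

```bash
H="python3 -m handwheel"
$H '[0.114,0.211,0,0,0,0,0.114,0.211,0,0,0,0,0.114,0.211,0,0,0,0,0.114,0.211,0,0,0,0,0.114,0.211,0,0,0,0]' 0.5 >/dev/null
$H '[0.114,0.211,0,0,0,0,0.114,0.211,0,0,0,0,0,0,0,0,0,0,0,0,0,0,0,0,0,0,0,0,0,0]' >/dev/null
$H '[0,0,0,0,0,0,0,0,0,0,0,0]' >/dev/null; python3 go.py
python3 - <<'E'
from h import *
for n,f in (("wrist","w13"),):
    im,d,c=cam(n); cv2.imwrite(f"pics/{f}.png",im); np.savez(f"{f}.npz",im=im,d=d,**c)
E
python3 ms.py w13.npz; python3 - <<'E'
from h import *
im=cv2.imread('pics/w13.png');im2=cv2.imread('pics/w12.png')
cv2.imwrite('pics/v13.png',np.hstack([cv2.resize(im[100:250,250:400],(400,400),interpolation=0),cv2.resize(im2[170:320,260:410],(400,400),interpolation=0)]))
E
```

```text
t 40.87 p [0.6256 0.2233 0.263 ] psi 7.0 tilt [-0.0004 -0.0003] F [-0.4  0.1  0.1] open 0.50 ff 0.0 q6 0.07
w13.npz 196 [329.2 106.1] [0.6259 0.305  0.0341] (array([625.8, 305. ]), array([25.1, 23.7]), 7.0)
```

View pics/v13.png

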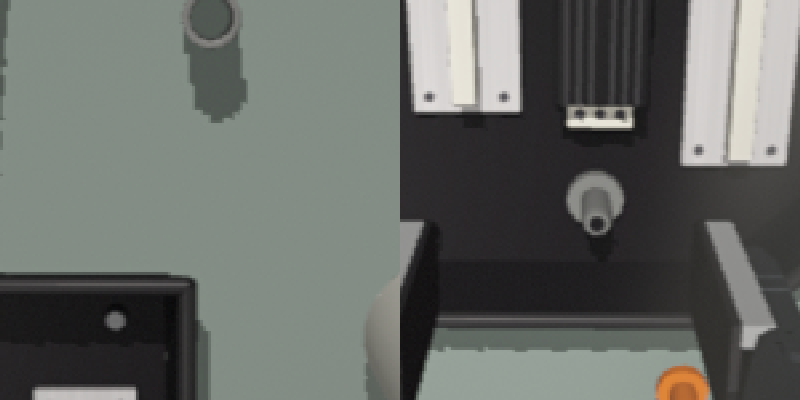

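```bash
H="python3 -m handwheel"
$H '[-0.004,0.18,0,0,0,0,-0.004,0.18,0,0,0,0,-0.003,0.185,-0.1,0,0,0,0,0,-0.25,0,0,0,0,0,-0.25,0,0,0]' >/dev/null
$H '[0,0,-0.25,0,0,0,0,0,-0.25,0,0,0,0,0,-0.25,0,0,0,0,0,-0.15,0,0,0,0,0,-0.08,0,0,0]' >/dev/null
$H '[0,0,0,0,0,0,0,0,0,0,0,0,0,0,0,0,0,0,0,0,0,0,0,0]' >/dev/null; python3 go.py
$H '[0,0,0,0,0,0,0,0,0,0,0,0,0,0,0,0,0,0,0,0,0,0,0,0,0,0,0,0,0,0]' 0 30; python3 go.py
$H '[0,0,0.1,0,0,0,0,0,0.2,0,0,0,0,0,0.25,0,0,0,0,0,0.25,0,0,0,0,0,0.25,0,0,0]' >/dev/null
$H '[0,0,0.25,0,0,0,0,0,0.25,0,0,0,0,0,0,0,0,0,0,0,0,0,0,0]' >/dev/null; python3 go.py 0.534,-0.179,0.263,7
```

```text
t 42.08 p [0.6265 0.3068 0.0294] psi 7.0 tilt [0.0052 0.0017] F [ 0.6 -0.4  0.1] open 0.50 ff 0.0 q6 0.19
time: 42.5
eef_pos: [0.6258, 0.3067, 0.0285]
tcp_rot: [0.662, 0.749, 0.001, 0.001]
contact_force: [-1.4, -0.7, 6.4]
opening: 0.29
finger_force: 29.7
t 42.50 p [0.6258 0.3067 0.0285] psi 7.0 tilt [0.0032 0.0009] F [-1.4 -0.7  6.4] open 0.29 ff 29.7 q6 0.19
t 43.25 p [0.6257 0.3068 0.2641] psi 7.0 tilt [0.0081 0.0027] F [-0.4  0.1 -1.2] open 0.29 ff 29.6 q6 0.19
0.534,-0.179,0.263,7 tot [-0.611 -3.239 -0.007] yaw -0.001 rows>= 12.2 0.0
```

```bash
H="python3 -m handwheel"
$H '[-0.047,-0.249,0,0,0,0,-0.047,-0.249,0,0,0,0,-0.047,-0.249,0,0,0,0,-0.047,-0.249,0,0,0,0,-0.047,-0.249,0,0,0,0]' >/dev/null
$H '[-0.047,-0.249,0,0,0,0,-0.047,-0.249,0,0,0,0,-0.047,-0.249,0,0,0,0,-0.047,-0.249,0,0,0,0,-0.047,-0.249,0,0,0,0]' >/dev/null
$H '[-0.047,-0.249,0,0,0,0,-0.047,-0.249,0,0,0,0,-0.047,-0.249,0,0,0,0,0,0,0,0,0,0,0,0,0,0,0,0]' >/dev/null
$H '[0,0,0,0,0,0,0,0,0,0,0,0,0,0,0,0,0,0,0,0,0,0,0,0,0,0,0,0,0,0]' >/dev/null; python3 go.py
python3 - <<'E'
from h import *
from m import *
for n,f in (("wrist","w14"),):
    im,d,c=cam(n); cv2.imwrite(f"pics/{f}.png",im); np.savez(f"{f}.npz",im=im,d=d,**c)
P=cloud(d,c);X,Y,Z=P[...,0],P[...,1],P[...,2]
r=(abs(X-.535)<.03)&(abs(Y+.096)<.03)
for lo,hi in((.0315,.042),(.006,.0135)):
    for a,ce,k in comps(r&(Z>lo)&(Z<hi),P,20): print(lo,a,ce.round(1),P[k].mean(0).round(4),rect(k,c,(.036 if lo>.02 else .01)))
hsv=cv2.cvtColor(im,cv2.COLOR_BGR2HSV)
for a,ce,k in comps(r&(hsv[...,2]>70),P,20): print("grey",a,ce.round(1),rect(k,c,.01))
cv2.imwrite('pics/v14.png',np.hstack([cv2.resize(im[60:180,270:390],(360,360),interpolation=0),cv2.resize(im[100:400,120:540],(420,300))[:, :].repeat(1,0) if 0 else cv2.copyMakeBorder(cv2.resize(im[100:400,120:540],(420,300)),0,60,0,0,0)]))
E
```

```text
t 44.92 p [ 0.533  -0.1783  0.2585] psi 7.1 tilt [-0.0001  0.0001] F [ 0.3 -0.1 -1.1] open 0.29 ff 29.7 q6 -0.63
0.0315 157 [331.4 108.5] [ 0.5359 -0.0986  0.0356] (array([535.9, -98.7]), array([14.6, 13.8]), 7.1)
0.006 332 [330.7 108. ] [ 0.5358 -0.0984  0.0103] (array([536.2, -98.5]), array([28.9, 27.4]), 7.1)
grey 479 [330.4 107.7] (array([535.5, -98.1]), array([30.1, 28.5]), 7.1)
```

View pics/v14.png

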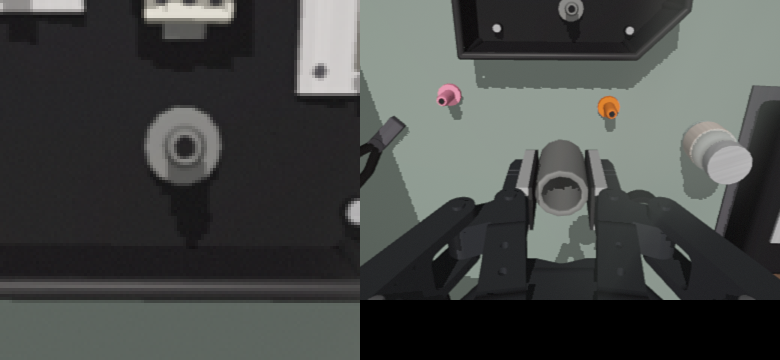

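```bash
H="python3 -m handwheel"
$H '[0.004,0.18,0,0,0,0,0.004,0.18,0,0,0,0,0.003,0.185,0,0,0,0,0,0,-0.24,0,0,0,0,0,-0.24,0,0,0]' >/dev/null
$H '[0,0,-0.24,0,0,0,0,0,-0.24,0,0,0,0,0,-0.2,0,0,0,0,0,-0.05,0,0,0,0,0,0,0,0,0]' >/dev/null
$H '[0,0,0,0,0,0,0,0,0,0,0,0,0,0,0,0,0,0,0,0,0,0,0,0,0,0,0,0,0,0]' >/dev/null
$H '[0,0,0,0,0,0,0,0,0,0,0,0,0,0,0,0,0,0,0,0,0,0,0,0,0,0,0,0,0,0]' >/dev/null; python3 go.py 0.5347,-0.0965,0.0385,7
python3 - <<'E'
from h import *
ims=[]
for n,f in (("scene","s15"),("top","t15")):
    im,d,c=cam(n); cv2.imwrite(f"pics/{f}.png",im); np.savez(f"{f}.npz",im=im,d=d,**c)
    u,v=proj([.535,-.0975,.04],c)[0].astype(int); print(n,u,v); ims.append(cv2.resize(im[v-30:v+30,u-30:u+30],(380,380),interpolation=0))
cv2.imwrite("pics/v15.png",np.hstack(ims))
E
```

```text
t 46.63 p [ 0.5343 -0.0975  0.0769] psi 7.0 tilt [-0.0002  0.0001] F [ 1.  -0.1 -0.8] open 0.29 ff 29.7 q6 -0.49
0.5347,-0.0965,0.0385,7 tot [ 0.003  0.007 -0.256] yaw -0.0 rows>= 0.9 0.0
scene 287 192
top 347 195
```

View pics/v15.png

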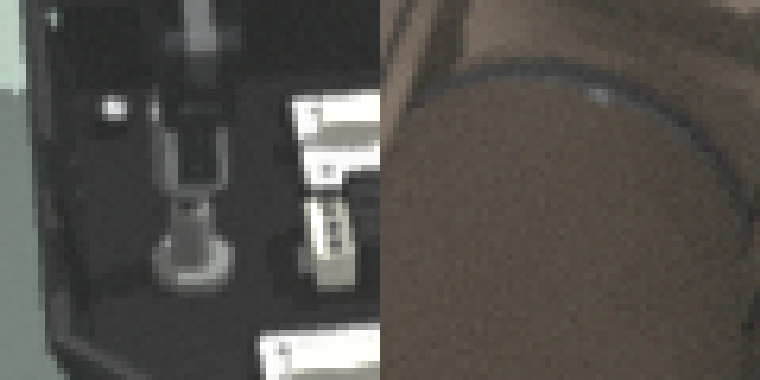

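```bash
H="python3 -m handwheel"
f(){ grep -E "eef|contact"; }
$H '[0.003,0,-0.05,0,0,0,0,0,-0.03,0,0,0,0,0,0,0,0,0]' | f
$H '[0,0,-0.02,0,0,0,0,0,0,0,0,0,0,0,0,0,0,0]' | f
$H '[0,0,-0.02,0,0,0,0,0,0,0,0,0,0,0,0,0,0,0]' | f
$H '[0,0,-0.02,0,0,0,0,0,0,0,0,0,0,0,0,0,0,0]' | f
```

```text
eef_pos: [0.5337, -0.0972, 0.0633]
contact_force: [-0.9, -0.3, -0.2]
eef_pos: [0.5347, -0.0975, 0.0617]
contact_force: [-0.1, -0.7, -0.7]
eef_pos: [0.5347, -0.0975, 0.0589]
contact_force: [-0.1, 0.6, -0.3]
eef_pos: [0.5347, -0.0975, 0.0558]
contact_force: [-0.4, 0.3, -0.4]
```

```bash
H="python3 -m handwheel"
f(){ grep -E "eef|contact"; }
$H '[0,0,-0.04,0,0,0,0,0,-0.03,0,0,0,0,0,0,0,0,0,0,0,0,0,0,0]' | f
$H '[0,0,-0.025,0,0,0,0,0,0,0,0,0,0,0,0,0,0,0]' | f
$H '[0,0,-0.015,0,0,0,0,0,0,0,0,0,0,0,0,0,0,0]' | f
$H '[0,0,-0.015,0,0,0,0,0,0,0,0,0,0,0,0,0,0,0]' | f
$H '[0,0,-0.015,0,0,0,0,0,0,0,0,0,0,0,0,0,0,0]' | f
```

```text
eef_pos: [0.5344, -0.0974, 0.0448]
contact_force: [0.8, 0.0, 0.2]
eef_pos: [0.5347, -0.0975, 0.0416]
contact_force: [-0.3, 0.5, -0.1]
eef_pos: [0.5348, -0.0975, 0.0394]
contact_force: [0.3, -0.1, 0.2]
eef_pos: [0.5353, -0.0977, 0.0385]
contact_force: [-3.1, -0.5, 6.4]
eef_pos: [0.5354, -0.0978, 0.0384]
contact_force: [-7.9, 1.0, 18.4]
```

```bash
H="python3 -m handwheel"
$H '[0,0,0.015,0,0,0,0,0,0,0,0,0,0,0,0,0,0,0,0,0,0,0,0,0,0,0,0,0,0,0]' 0.48 >/dev/null
$H '[0,0,0.05,0,0,0,0,0,0.1,0,0,0,0,0,0.25,0,0,0,0,0,0.25,0,0,0,0,0,0.25,0,0,0]' >/dev/null
$H '[0,-0.15,0.25,0,0,0,0,-0.15,0.25,0,0,0,0,-0.2,0,0,0,0,0,0,0,0,0,0,0,0,0,0,0,0]' >/dev/null
$H '[0,0,0,0,0,0,0,0,0,0,0,0,0,0,0,0,0,0]' >/dev/null; python3 go.py
python3 - <<'E'
from h import *
for n,f in (("wrist","w16"),("scene","s16"),("top","t16")):
    im,d,c=cam(n); cv2.imwrite(f"pics/{f}.png",im); np.savez(f"{f}.npz",im=im,d=d,**c)
a=cv2.imread("pics/w16.png");b=cv2.imread("pics/s16.png")[80:280]
cv2.imwrite("pics/v16.png",np.vstack([a,b]))
E
python3 mh.py w16.npz; cat > c2.py <<'E'
from pk import *
import sys
# box contents & bystanders
im,d,c=load("s16.npz");P=cloud(d,c)
E
```

```text
t 50.57 p [ 0.5344 -0.1693  0.2425] psi 7.1 tilt [-0.002   0.0013] F [0.1 0.3 0.4] open 0.48 ff 0.0 q6 -0.61
drv 986 [214.  73.] meanP [ 0.4098 -0.0713  0.03  ] (array([410.7, -76.8]), array([  8.7, 145.7]), 7.2) True
drv 2630 [332.  29.] meanP [ 0.5269 -0.014   0.0304] (array([527. , -14.7]), array([44.8, 51.4]), 6.8) True
drv 613 [369. 155.] meanP [ 0.5855 -0.1347  0.03  ] (array([ 577. , -137.1]), array([141.7,  26.1]), 18.8) False
term 707 [266.  30.] meanP [ 0.4599 -0.0216  0.0222] (array([459.7, -22.4]), array([12. , 55.6]), 7.1) True
term 1140 [399.  45.] meanP [ 0.5984 -0.0184  0.022 ] (array([598.6, -19.7]), array([14. , 84.5]), 7.0) True
term 364 [331.  66.] meanP [ 0.5308 -0.0466  0.0203] (array([531.1, -46.5]), array([31.3, 13.7]), 7.1) False
tall 121 [315.  25.] meanP [ 0.5095 -0.0132  0.031 ] (array([510.3, -17.5]), array([ 2., 47.]), 6.7) True
tall 68 [321.  15.] meanP [ 0.5145 -0.0034  0.0313] (array([514.6,  -5.1]), array([ 1.9, 23.3]), 7.1) True
tall 94 [327.  21.] meanP [ 0.521  -0.0083  0.0312] (array([521.2, -11.2]), array([ 2. , 37.2]), 7.4) True
tall 109 [337. 
[... 265 characters left out ...]
 -99.6]), array([25. , 25.5]), 35.7) False
tall 437 [391. 159.] meanP [ 0.6076 -0.1327  0.0461] (array([ 594. , -140.9]), array([113.9,  28.3]), 22.8) False
strip 2752 [269.  36.] meanP [ 0.4606 -0.0243  0.0083] (array([459.8, -24.5]), array([55. , 66.6]), 7.1) True
strip 3729 [395.  49.] meanP [ 0.5983 -0.0208  0.0083] (array([599. , -21.9]), array([55.2, 96. ]), 7.0) True
diff 719 [266.  30.] meanP [ 0.46   -0.0216  0.0222] (array([460.2, -22.7]), array([12.5, 55.3]), 7.5) True
diff 1119 [399.  44.] meanP [ 0.5984 -0.0181  0.0221] (array([598.6, -20. ]), array([13., 84.]), 7.0) True
diff 380 [331.  66.] meanP [ 0.531  -0.0465  0.0203] (array([530.6, -46.8]), array([32.1, 13.6]), 7.1) False
```

View pics/v16.png

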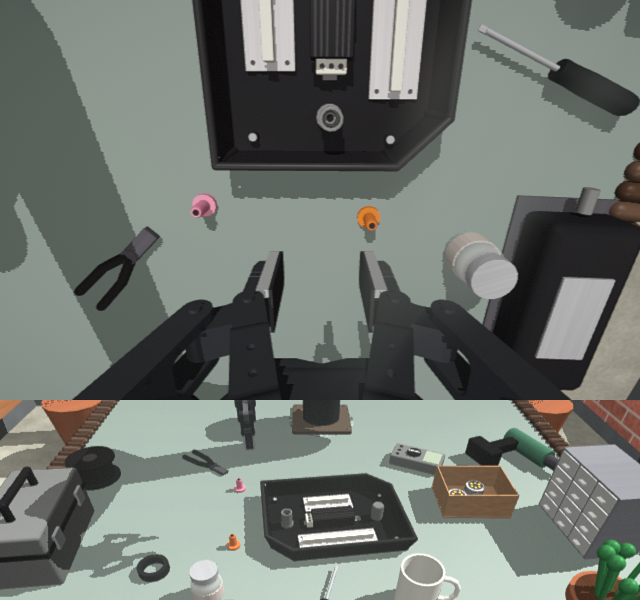

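```bash
python3 - <<'E'
from pk import *
for n in ("s16.npz","t16.npz"):
    im,d,c=load(n);P=cloud(d,c);hsv=cv2.cvtColor(im,cv2.COLOR_BGR2HSV);X,Y,Z=[P[...,i] for i in range(3)]
    b=(X>.39)&(X<.51)&(Y>.29)&(Y<.455)
    for a,ce,k in comps(b&(hsv[...,1]<50)&(hsv[...,2]>90),P,15): print(n,a,ce.round(),P[k].mean(0).round(3),P[k][:,2].max().round(3))
im=load("t16.npz")[0]; cv2.imwrite("pics/v17.png",cv2.resize(im[130:290,90:440],None,fx=2.2,fy=2.2))
E
```

```text
s16.npz 198 [469. 169.] [0.422 0.374 0.023] 0.03
t16.npz 285 [145. 227.] [0.476 0.383 0.024] 0.03
t16.npz 279 [165. 238.] [0.448 0.333 0.024] 0.03
t16.npz 220 [140. 254.] [0.413 0.39  0.025] 0.031
t16.npz 25 [138. 255.] [0.409 0.392 0.026] 0.028
```

View pics/v17.png

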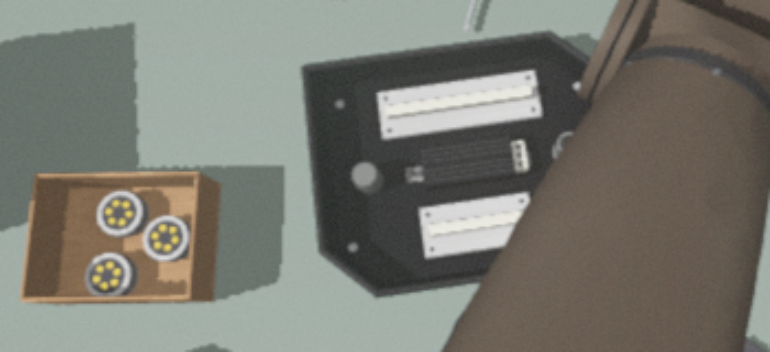

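All three pucks are flat in the box (crop ≈ (120,213), (165,238), (108,275)). The driver and both bars lie parallel in the housing, and the sleeve is on the spigot.

```bash
python3 -c "
from plant import ctrl
print(ctrl.sign_off())"
```

```text
the job is handed in; nothing more can be done
None
```

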